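Set a ceramic plate to the width line of a rail cutter

TASK

Press the white ceramic plate gently home against the cutter's fence, then slide it along under the rails, keeping it lightly pressed to the fence, until its leading edge meets the red scribed line, without running past. Then stand the steel hold-down weight upright and gently on the plate, on the wide part left clear of the rails, and let go; leave the cutter head parked and the jar, cup and ceramic offcut where they are.

Things in the scene. Friction and masses are not known exactly. Their poses are not given: they have to be found in the camera images.
- cutter: Rail cutter for ceramic plates, fixed to the table. Origin at table height under the bed. Its y axis runs along the fence, the way the plate is to be slid; its x axis points at the fence, away from the robot (turned up to 0.2 rad); z up. The dark flat bed reaches from x -110 to +110 mm and y -210 to +130 mm; its top is 20 mm above the table.
- rails_mid (a point): Point midway between the two steel rails (12 mm thick, 34 mm apart), 62 mm above the table, at x = 0, y = +30 mm in the cutter's frame. They cross over the bed along the cutter's x and take up 23 mm either side of this point, 56 to 68 mm above the table; posts 75 mm high, 66 mm wide carry them 168 mm in front of and 200 mm behind this point.
- fence: Aluminium fence bar on the bed, 320 mm long, 18 mm thick, 14 mm high above the bed, fixed to the cutter, with a rule on top and three low bolt heads. Origin at the foot of its straight face, the face towards the robot; the face is the plane x = 0 of its own frame and runs along its y; same axes as the cutter. It does not give.
- line_mark (a point): A point of the red scribed line, at bed height, 50 mm in front of the fence face. The line (2 mm wide, this is its middle) runs along the cutter's x across the bed, at y = +70 mm in the cutter's frame. There is no stop at the line.
- plate: White glazed ceramic plate lying loose on the bed, 100 mm (its x) by 140 mm (its y) by 10 mm thick, 0.27 to 0.41 kg, brittle; it drags on the bed with about 1.5 to 4 N. Origin at the middle of its underside; its axes point as the cutter's do, up to 0.12 rad off at the start. Its +y edge is the leading edge, its +x edge goes to the fence.
- plate_lead (a point): Middle of the plate's leading (+y) edge, half-way up, 70 mm from the plate's middle.
- plate_far (a point): Middle of the plate's long edge that goes against the fence (+x), half-way up, 50 mm from the plate's middle.
- weight_knob (a point): Centre of the black knob (28 mm across, 22 mm high) on the loose hold-down weight, 67 mm above its foot. The weight is a steel cylinder 46 mm across and 36 mm high on a rubber foot 48 mm across, with a slim neck (14 mm) from 36 to 56 mm up to the knob; 78 mm high in all, 0.45 kg. Its z is up. It stands on the table to the left or right of the cutter.
- head (a joint): Red cutter head with its black handle, which slides on the rails; 0 when parked beyond the fence, at x = +140 mm in the cutter's frame (the handle leans on to x = +195 mm and 205 mm up); grows in metres as it comes towards the robot. Leave it parked.
- jar: White screw-lid jar, 76 mm across, 85 mm high, standing on the table on the other side of the cutter from the weight; leave alone.
- offcut: White ceramic strip 100 by 40 by 10 mm on the table; leave alone.
- cup: Steel cup 68 mm across, 100 mm high, on the table; leave alone.
Mind the look-alikes: they are no part of the job. What is meant by the plate is not purple, and is the larger of those in its own colour.

How it is judged:
By the outcome, as a careful person would: the job done as asked, in the order asked, and still so for the second after the job is handed in, with the robot touching nothing.
It also fails if it takes over 72 s, if anything falls off the work surface, if the arm or the gripper's body presses on something with over 40 N, if the wrist force passes 120 N, or if a joint passes its speed limit or range.

ROBOT

A 6-joint arm with a two-finger parallel gripper is mounted at the origin on the work surface. World frame = base frame: x ahead of the robot, y to its left, z up, the work surface at z = 0. Lengths are in m, angles in rad, forces in N, time in s.
With the tool pointing down it reaches from about 0.225 to 0.875 m from the base axis. Payload 3.4 kg.
Tool frame: the origin (TCP) lies at the very end of the fingers, on their centre line; the grasp point (between the pads) lies 19 mm behind it (grip_depth is the distance from the TCP to the grasp point, in m); x points along the fingers, z is the direction in which the jaws open and shut, and the axes are right-handed (so a half turn about x gives the same grasp; the last joint's range is limited). The gripper opens to 85 mm and grips with 20 to 120 N. Pads are 22 mm wide; open, the fingers measure 114 mm over their backs; the gripper's body (76 mm by 85 mm) begins 54 mm behind the grasp point. The pads swing forward as they close: fully open they stand 13 mm farther back than shut.
Start: joints at [1.15, 0.276, 1.505, -0, 1.361, -0.121], TCP at [0.17, 0.549, 0.231] pointing down, gripper open.
Joint ranges: [-2.89, 2.89], [-0.75, 2.08], [0.22, 2.7], [-1.18, 4.32], [0.11, 2.71], [-2.7, 2.7]. Speed limits (rad/s): [2.57, 2.57, 3.14, 3.14, 3.14, 3.14].

INTERFACE

Orientations are given as a unit quaternion [w, x, y, z].
In Python, from rig import get_state, get_image, sign_off, grip_depth gives the robot as it stands. The module is installed in compiled form; this text tells all that it offers.
- The arm moves only by the tool arm_command, never from a script. Its argument "series" is a list of rows, each an object with "dp": the shift along the tool's x, y, z scaled (see below), a list of three; "angular": the turn, a rotation vector about the tool's x, y, z scaled (see below), a list of three; "gripper": the finger opening in mm, from 0 to 85.4. A call has exactly 8 rows; each row shifts and turns the pose as measured when the row begins, along the tool's axes as they then stand; what a row does not reach is not made up. The controller multiplies each number of a shift by 0.12 m and each number of a turn by 90 degrees. A row lasts 1/8 s, in which the tool goes at most 62.5 mm and 10.7 degrees, less where a joint would pass 70% of its speed; a pose out of reach is approached as far as the arm can. A call with a number of a shift or a turn outside -1 to 1 is refused whole. A call with a gripper value outside its range is refused whole. The fingers move at their own pace and stop on an object; "grip_force" is the grip in N (left out, the last holds). Time passes only in rows, so rows that do not move let the fingers close, or fill a call up. It gives the time, the measured TCP pose, the force and the opening at its end, in the units of the state.
- get_state(): the state, without advancing time (a new reading comes with each control period).
- get_image(name): name is "scene" or "side" or "wrist"; returns a dict with "image" (480x640x3 uint8, blue, green, red), "depth" (480x640 float32, m along the optical axis (not along the pixel's ray), 0 where there is no reading), "mtx" (3x3 intrinsics, pixels), "view" (4x4, takes a point from world to camera coordinates); the wrist camera has in their place "mount" (4x4, takes a point from camera to tool coordinates, whose origin is the TCP and whose axes are the tool frame's). Camera axes: x right, y up, looking along -z (the intrinsics and any distortion apply to the point x, -y, -z); pixel columns grow to the right and rows downward; lengths in m; the calibration is good to about 2 mm. A picture is of the moment at which its call begins: read the wrist's pose just before it.
- sign_off(): hands the job in, once; it reports no verdict.
The state is a dict: "clock": time; "qpos": joint angles; "qd": joint speeds; "effort": joint torques, N m; "position": TCP position; "ee_rot": TCP orientation; "contact_force": force on the tool from outside, world axes, zero at the start; "moment": the same for the moment, N m; "width": finger opening in m.
Only numpy, scipy, OpenCV 4.12 (cv2) and the standard library are available. Lean on these libraries where they do the work, as an engineer would, in place of code of your own. Each camera call takes 0.05 s, during which the arm holds its last target. There are 200 camera calls.

## Working session

There is one attempt and no reset: what is moved stays moved. The work goes in short steps, Python scripts to look and compute and a tool call to move; the robot and the scene stay as the last step left them, time stands still between calls to the robot, and variables do not carry over. Pictures are saved under pics/ and viewed, about 8 in all and at most 12, crops included, and the job is handed in when it is done.

Besides the shell and the picture viewer there is one more tool, called after "Emit:" as name([rows], argument=value, ...), one row to a line, values as JSON. arm_command: Moves the arm, as the interface text tells. Its arguments: {"type":"object","properties":{"series":{"type":"array","items":{"type":"object","properties":{"dp":{"type":"array","items":{"type":"number"}},"angular":{"type":"array","items":{"type":"number"}},"gripper":{"type":"number"}}}},"grip_force":{"type":"number"}},"required":["series"]}

```bash
mkdir -p pics
python3 - <<'E'
from rig import *
import cv2,numpy as np
s=get_state();print({k:np.round(v,3) for k,v in s.items()},grip_depth)
a=get_image("scene");b=get_image("side")
for n,i in(("scene",a),("side",b)):
    cv2.imwrite(f"pics/{n}0.png",i["image"]);print(n,i["mtx"],np.round(i["view"],4),[k for k in i])
E
```

```text
{'clock': np.float64(0.0), 'qpos': array([ 1.15 ,  0.277,  1.506,  0.   ,  1.361, -0.121]), 'qd': array([ 0.001, -0.   ,  0.001,  0.   , -0.   , -0.002]), 'effort': array([-1.0000e-03, -4.1678e+01, -2.4580e+01, -1.0000e-03,  1.1000e-02,
        0.0000e+00]), 'position': array([0.17 , 0.549, 0.23 ]), 'ee_rot': array([ 0.568, -0.42 ,  0.57 ,  0.419]), 'contact_force': array([-0.735,  0.162, -0.398]), 'moment': array([-0.07 ,  0.029, -0.005]), 'width': np.float64(0.086)} 0.0187
scene [[452.00975345   0.         314.66327874]
 [  0.         452.00975345 235.88945006]
 [  0.           0.           1.        ]] [[ 0.8504  0.5259  0.0146 -0.3966]
 [-0.3908  0.6129  0.6868  0.1717]
 [ 0.3523 -0.5897  0.7267 -1.1554]
 [ 0.      0.      0.      1.    ]] ['image', 'depth', 'mtx', 'view']
side [[533.26012235   0.         323.60344453]
 [  0.         533.26012235 230.25864508]
 [  0.           0.           1.        ]] [[ 0.7694 -0.6386 -0.0156 -0.4105]
 [ 0.4923  0.5772  0.6515 -0.2685]
 [-0.4071 -0.5089  0.7585 -1.2448]
 [ 0.      0.      0.      1.    ]] ['image', 'depth', 'mtx', 'view']
```

View pics/scene0.png

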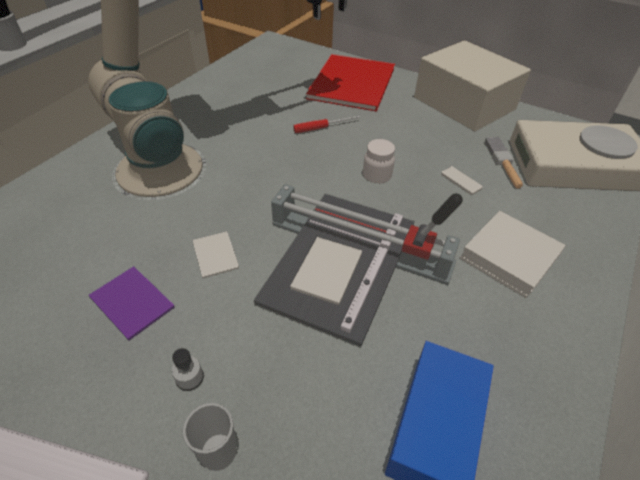

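View pics/side0.png

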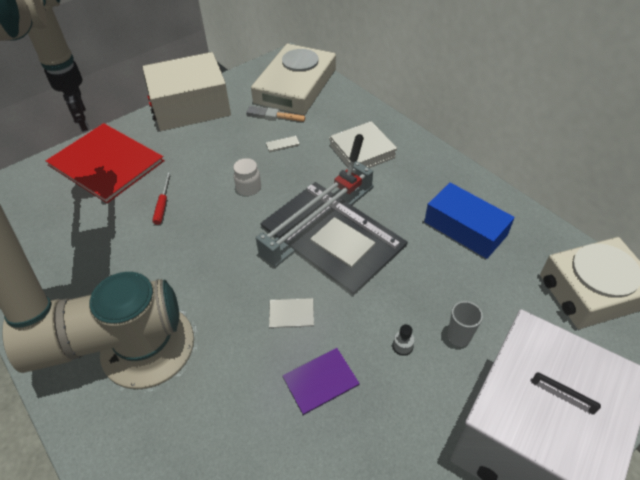

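Candidates for the plate: white on the bed (scene 328,268), a smaller white one on the table (215,254), purple (131,301) and the offcut strip (462,180). I choose the one on the bed. The weight is at (186,368), with the cup next to it at (209,433). Next I rectify both views to top-down at plate height.

```bash
cat > h.py <<'E'
from rig import *
import cv2,numpy as np
from scipy.spatial.transform import Rotation as R
def proj(im,P):
    V=im["view"];c=np.atleast_2d(P)@V[:3,:3].T+V[:3,3]
    q=np.c_[c[:,0],-c[:,1],-c[:,2]]@im["mtx"].T
    return q[:,:2]/q[:,2:]
def plane(im,uv,z):   # pixel -> world at height z
    uv=np.atleast_2d(uv).astype(float);V=im["view"];Rm=V[:3,:3];C=-Rm.T@V[:3,3]
    d=np.c_[uv,np.ones(len(uv))]@np.linalg.inv(im["mtx"]).T*[1,-1,-1]@Rm
    return C+d*((z-C[2])/d[:,2])[:,None]
def cloud(im):
    v,u=np.mgrid[:480,:640];d=im["depth"];V=im["view"]
    c=np.stack([u,v,np.ones_like(u)],-1).reshape(-1,3)@np.linalg.inv(im["mtx"]).T*d.reshape(-1,1)*[1,-1,-1]
    P=(c-V[:3,3])@V[:3,:3];P[d.ravel()==0]=np.nan
    return P.reshape(480,640,3)
def wristim():
    s=get_state();im=get_image("wrist");T=np.eye(4);q=s["ee_rot"]
    T[:3,:3]=R.from_quat([q[1],q[2],q[3],q[0]]).as_matrix();T[:3,3]=s["position"]
    im["view"]=np.linalg.inv(T@im["mount"]);return im
def top(im,z,x0,x1,y0,y1,s):  # top-down; image right = -y, up = +x ; s px per m
    W=np.array([[x0,y0,z],[x1,y0,z],[x1,y1,z],[x0,y1,z]])
    dst=np.float32([[(y1-p[1])*s,(x1-p[0])*s] for p in W])
    H=cv2.getPerspectiveTransform(np.float32(proj(im,W)),dst)
    return cv2.warpPerspective(im["image"],H,(int((y1-y0)*s),int((x1-x0)*s)))
E
python3 - <<'E'
from h import *
for n in("scene","side"):
    im=get_image(n);P=cloud(im)
    print(n,{k:np.round(P[v,u],3) for k,(u,v) in ({'plate':(328,268),'weight':(186,370),'knob':(181,355),'cup':(209,420),'jar':(379,150)} if n=='scene' else {'plate':(343,240),'knob':(405,331),'jar':(246,165)}).items()})
    g=im["image"].astype(int);m=((g.min(2)>140)&(abs(P[...,2]-.03)<.012)).astype(np.uint8)
    k,l,st,c=cv2.connectedComponentsWithStats(cv2.morphologyEx(m,cv2.MORPH_OPEN,np.ones((3,3))))
    for i in range(1,k):
        if st[i,4]>800:
            v,u=np.where(l==i);w=plane(im,np.c_[u,v],.03)
            r=cv2.minAreaRect(np.float32(w[:,:2]*1000));print(st[i],r,cv2.boxPoints(r).tolist())
    # knob: dark pixels by height
    dk=(g.max(2)<60)&(P[...,2]>.045)&(P[...,2]<.1)
    cv2.imwrite(f"pics/mask_{n}.png",m*255)
    k,l,st,c=cv2.connectedComponentsWithStats(dk.astype(np.uint8))
    for i in range(1,k):
        if 40<st[i,4]<1500: print('dark',st[i],c[i],np.round(np.median(P[l==i],0),3),np.round(plane(im,c[i],.067),3))
E
```

```text
scene {'plate': array([ 0.542, -0.073,  0.03 ]), 'weight': array([ 0.458, -0.387,  0.038]), 'knob': array([ 0.455, -0.384,  0.079]), 'cup': array([ 0.551, -0.434,  0.056]), 'jar': array([0.482, 0.264, 0.087])}
[ 292  238   69   64 2670] ((539.5958862304688, -72.08321380615234), (98.59984588623047, 139.21066284179688), 9.806485176086426) [[479.16107177734375, -11.891724586486816], [502.87152099609375, -149.06832885742188], [600.0307006835938, -132.2747039794922], [576.3202514648438, 4.9019012451171875]]
dark [133 147  49  21 318] [161.33647799 159.37106918] [ 0.065 -0.035  0.066] [[ 0.053 -0.025  0.067]]
dark [173 349  18  20 271] [181.72693727 358.68634686] [ 0.459 -0.387  0.077] [[ 0.454 -0.385  0.067]]
side {'plate': array([ 0.537, -0.077,  0.036]), 'knob': array([ 0.445, -0.387,  0.08 ]), 'jar': array([0.484, 0.286, 0.08 ])}
[333 122  59  39 951] ((847.9923095703125, 186.605224609375), (150.92665100097656, 149.15798950195312), 79.59025573730469) [[761.005615234375, 125.85938262939453], [907.7086181640625, 98.9085464477539], [934.97900390625, 247.35107421875], [788.2760009765625, 274.3019104003906]]
[ 312  218   62   47 1520] ((537.6390380859375, -72.0557632446289), (99.59722137451172, 138.10008239746094), 9.864991188049316) [[476.7466125488281, -12.558541297912598], [500.4068908691406, -148.61669921875], [598.531494140625, -131.552978515625], [574.8712158203125, 4.5051727294921875]]
dark [546 275  11   8  50] [551.24 278.22] [ 0.833 -0.503  0.049] [[ 0.819 -0.507  0.067]]
dark [566 301  10  11  57] [570.54385965 305.21052632] [ 0.803 -0.577  0.048] [[ 0.788 -0.58   0.067]]
dark [400 325  12  15 133] [405.2406015  331.55639098] [ 0.447 -0.386  0.076] [[ 0.451 -0.384  0.067]]
dark [112 335  59  26 219] [145.27853881 351.31506849] [-0.013 -0.059  0.063] [[-0.015 -0.054  0.067]]
dark [477 466  21  14 219] [486.21004566 473.31050228] [ 0.351 -0.69   0.072] [[ 0.353 -0.69   0.067]]
```

Run:
```python
from h import *
A=[top(get_image(n),.02,.40,.70,-.28,.22,1500) for n in("scene",)]
cv2.imwrite("pics/top.png",A[0])
```

```text
(no output)
```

View pics/top.png

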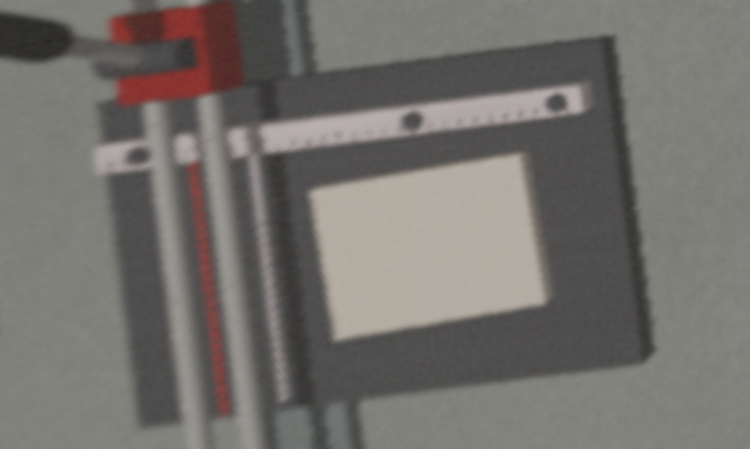

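Top view at z=20 mm: the plate is at about (430,245) and tilts a little from the fence, whose lower edge runs (97,173)→(590,110). The red line runs (193,160)→(225,415), beside a pale look-alike line at (255–285). Next I measure the fence and line numerically in both views.

Run:
```python
from h import *
def fit(p): 
    vx,vy,x,y=cv2.fitLine(np.float32(p),cv2.DIST_HUBER,0,.001,.001).ravel();return np.array([x,y]),np.array([vx,vy])
for n in("scene","side"):
    im=get_image(n)
    t=top(im,.02,.40,.72,-.28,.22,2000);g=t.astype(int)
    red=(g[...,2]>1.5*g[...,1])&(g[...,2]>70)&(np.arange(640)[:,None]>230)
    v,u=np.where(red)
    p,d=fit(np.c_[.72-v/2000,.22-u/2000]);print(n,'red',len(v),np.round(p,4),'yaw',np.arctan(-(d[0]/d[1])**-1*-1) if 0 else np.arctan2(d[1],d[0]), (u.min(),u.max(),v.min(),v.max()))
    t=top(im,.034,.40,.72,-.28,.22,2000);g=t.min(2)
    # fence top: white band; lower edge at columns on right part clear of rails
    pts=[];w=[]
    for c in range(360,800,5):
        y=.22-c/2000; xe=.625-(y+.02)*.127   # rough line
        vs=np.arange(int((.72-xe-.03)*2000),int((.72-xe+.03)*2000)); 
        vs=vs[(vs>0)&(vs<640)]; col=g[vs,c].astype(int); k=np.where(col>120)[0]
        if len(k)>8: 
            # first contiguous run
            r=np.split(k,np.where(np.diff(k)>6)[0]+1);r=max(r,key=len); pts.append((.72-vs[r[-1]]/2000,y)); w.append(len(r)/2)
    p,d=fit(pts);print('fence edge',np.round(p,4),'yaw',np.arctan2(-d[0],d[1]) ,'width mm',np.median(w),len(pts))
```

```text
Traceback (most recent call last):
ValueError: operands could not be broadcast together with shapes (639,1000) (640,1)
```

```bash
sed -i 's/(int((y1-y0)\*s),int((x1-x0)\*s))/(round((y1-y0)*s),round((x1-x0)*s))/' h.py
cat > m.py <<'E'
from h import *
def fit(p): 
    vx,vy,x,y=cv2.fitLine(np.float32(p),cv2.DIST_HUBER,0,.001,.001).ravel();return np.array([x,y]),np.array([vx,vy])
for n in("scene","side"):
    im=get_image(n)
    t=top(im,.02,.40,.72,-.28,.22,2000);g=t.astype(int)
    red=(g[...,2]>1.5*g[...,1])&(g[...,2]>70)&(np.arange(640)[:,None]>230)
    v,u=np.where(red)
    p,d=fit(np.c_[.72-v/2000,.22-u/2000]);print(n,'red',len(v),np.round(p,4),'yaw',np.arctan(d[1]/d[0]), (u.min(),u.max(),v.min(),v.max()))
    t=top(im,.034,.40,.72,-.28,.22,2000);g=t.min(2)
    pts=[];w=[]
    for c in range(360,800,5):
        y=.22-c/2000; xe=.62-(y+.02)*.127
        vs=np.arange(int((.72-xe-.03)*2000),int((.72-xe+.03)*2000)); 
        vs=vs[(vs>0)&(vs<640)]; k=np.where(g[vs,c]>110)[0]
        if len(k)>8: 
            r=max(np.split(k,np.where(np.diff(k)>6)[0]+1),key=len); pts.append((.72-vs[r[-1]]/2000,y)); w.append(len(r)/2)
    p,d=fit(pts);print('fence edge',np.round(p,4),'yaw',np.arctan(-d[0]/d[1]) ,'width mm',np.median(w),len(pts))
E
python3 m.py
python3 - <<'E'
from h import *
s=get_state();q=s["ee_rot"];print(np.round(R.from_quat([q[1],q[2],q[3],q[0]]).as_matrix(),3))
E
```

```text
scene red 3666 [0.5072 0.0809] yaw 0.12700018 (np.int64(252), np.int64(304), np.int64(259), np.int64(588))
fence edge [ 0.6155 -0.075 ] yaw 0.12721485 width mm 20.0 88
[[-0.    -0.955  0.295]
 [-0.     0.295  0.955]
 [-1.     0.    -0.   ]]Traceback (most recent call last):
  File "m.py", line 9, in <module>
    p,d=fit(np.c_[.72-v/2000,.22-u/2000]);print(n,'red',len(v),np.round(p,4),'yaw',np.arctan(d[1]/d[0]), (u.min(),u.max(),v.min(),v.max()))
        ~~~^^^^^^^^^^^^^^^^^^^^^^^^^^^^^^
  File "m.py", line 3, in fit
    vx,vy,x,y=cv2.fitLine(np.float32(p),cv2.DIST_HUBER,0,.001,.001).ravel();return np.array([x,y]),np.array([vx,vy])
              ~~~~~~~~~~~^^^^^^^^^^^^^^^^^^^^^^^^^^^^^^^^^^^^^^^^^^
cv2.error: OpenCV(4.12.0) /io/opencv/modules/imgproc/src/linefit.cpp:50: error: (-215:Assertion failed) count > 0 in function 'fitLine2D_wods'
```

```bash
cat > plan.py <<'E'
from h import *
import sys
psi=.127
def w2c(p): return np.array([p[0]*np.cos(psi)+p[1]*np.sin(psi),-p[0]*np.sin(psi)+p[1]*np.cos(psi)])
def c2w(p): return np.array([p[0]*np.cos(psi)-p[1]*np.sin(psi),p[0]*np.sin(psi)+p[1]*np.cos(psi)])
def plan(x,y,z,deg,n):
    s=get_state();q=s["ee_rot"];M=R.from_quat([q[1],q[2],q[3],q[0]]).as_matrix()
    zf=M[:,2];a0=np.degrees(np.arctan2(zf[1],zf[0]));d=(deg-a0+180)%360-180
    D=(np.array([x,y,z])-s["position"])/n
    print('pos',np.round(s["position"],4),'jaw',round(a0,1),'tilt',np.round(M[:,0],3),'F',np.round(s["contact_force"],1),'w',round(s["width"],4),'t',round(s["clock"],2))
    for i in range(n):
        a=np.radians(a0+d*i/n);e=np.array([[0,0,-1],[-np.sin(a),np.cos(a),0],[np.cos(a),np.sin(a),0]])
        print(np.round(e@D/.12,3).tolist(),round(-d/n/90,3))
if __name__=="__main__": plan(*map(float,sys.argv[1:5]),int(sys.argv[5]))
E
python3 plan.py .509 -.136 .2 -37.7 16
```

```text
pos [0.1698 0.5493 0.2312] jaw 72.8 tilt [-0. -0. -1.] F [ 0.6  0.3 -0.3] w 0.0854 t 0.4
[0.016, -0.274, -0.289] 0.077
[0.016, -0.307, -0.254] 0.077
[0.016, -0.335, -0.215] 0.077
[0.016, -0.359, -0.173] 0.077
[0.016, -0.377, -0.129] 0.077
[0.016, -0.39, -0.082] 0.077
[0.016, -0.397, -0.035] 0.077
[0.016, -0.398, 0.013] 0.077
[0.016, -0.394, 0.061] 0.077
[0.016, -0.383, 0.108] 0.077
[0.016, -0.368, 0.153] 0.077
[0.016, -0.347, 0.196] 0.077
[0.016, -0.321, 0.236] 0.077
[0.016, -0.29, 0.273] 0.077
[0.016, -0.255, 0.306] 0.077
[0.016, -0.216, 0.334] 0.077
```

Emit:
arm_command([
  {"dp": [0,-0.274,-0.289],"angular": [0.077,0,0],"gripper": 75},
  {"dp": [0,-0.307,-0.254],"angular": [0.077,0,0],"gripper": 75},
  {"dp": [0,-0.335,-0.215],"angular": [0.077,0,0],"gripper": 75},
  {"dp": [0,-0.36,-0.173],"angular": [0.077,0,0],"gripper": 75},
  {"dp": [0,-0.377,-0.13],"angular": [0.077,0,0],"gripper": 75},
  {"dp": [0,-0.39,-0.08],"angular": [0.077,0,0],"gripper": 75},
  {"dp": [0,-0.397,-0.035],"angular": [0.077,0,0],"gripper": 75},
  {"dp": [0,-0.398,0.013],"angular": [0.077,0,0],"gripper": 75},
])

```text
clock: 1.4
position: [0.3396, 0.1979, 0.2314]
ee_rot: [0.702, -0.098, 0.698, 0.099]
contact_force: [-0.1, 0.4, 1.1]
width: 0.0748
```

Emit:
arm_command([
  {"dp": [0,-0.394,0.06],"angular": [0.077,0,0],"gripper": 75},
  {"dp": [0,-0.383,0.108],"angular": [0.077,0,0],"gripper": 75},
  {"dp": [0,-0.368,0.153],"angular": [0.077,0,0],"gripper": 75},
  {"dp": [0,-0.347,0.196],"angular": [0.077,0,0],"gripper": 75},
  {"dp": [0,-0.32,0.236],"angular": [0.077,0,0],"gripper": 75},
  {"dp": [0,-0.29,0.273],"angular": [0.077,0,0],"gripper": 75},
  {"dp": [0,-0.255,0.306],"angular": [0.077,0,0],"gripper": 75},
  {"dp": [0,-0.216,0.334],"angular": [0.077,0,0],"gripper": 75},
])

```text
clock: 2.4
position: [0.4982, -0.1642, 0.2337]
ee_rot: [0.665, 0.253, 0.657, -0.247]
contact_force: [0.8, -0.1, -1.1]
width: 0.0751
```

Run:
```python
from plan import *
plan(.509,-.136,.06,-37.7,4)
im=wristim();print(im["mtx"].round(1).tolist());cv2.imwrite("pics/wrist1.png",im["image"])
P=cloud(im);g=im["image"].astype(int)
m=((g.min(2)>140)&(abs(P[...,2]-.03)<.008)).astype(np.uint8)
k,l,st,c=cv2.connectedComponentsWithStats(cv2.morphologyEx(m,cv2.MORPH_OPEN,np.ones((3,3))))
for i in range(1,k):
    if st[i,4]>800:
        v,u=np.where(l==i);w=plane(im,np.c_[u,v],.03);r=cv2.minAreaRect(np.float32(w[:,:2]*1000))
        print(st[i],r,np.nanmedian(P[l==i][:,2]),np.round([w2c(p)for p in cv2.boxPoints(r)/1000],4).tolist())
```

```text
pos [ 0.4982 -0.1642  0.2337] jaw -41.5 tilt [ 0.013  0.004 -1.   ] F [ 0.8 -0.1 -1.1] w 0.0751 t 2.4
[0.362, 0.059, -0.022] -0.01
[0.362, 0.059, -0.021] -0.01
[0.362, 0.06, -0.02] -0.01
[0.362, 0.06, -0.019] -0.01
[[428.9, 0.0, 324.4], [0.0, 428.9, 244.8], [0.0, 0.0, 1.0]]
[  171     0   222   191 23420] ((539.570068359375, -70.07884216308594), (99.49456787109375, 139.322265625), 9.86757755279541) 0.029330909856820655 [[0.4735, -0.0705], [0.4798, -0.2097], [0.5792, -0.2052], [0.5729, -0.066]]
[ 344    0  132  115 3592] ((630.82275390625, -113.50627136230469), (18.445083618164062, 121.2083511352539), 7.282018184661865) 0.03326863263597028 [[0.6021, -0.1319], [0.6021, -0.2531], [0.6206, -0.2531], [0.6206, -0.1319]]
```

View pics/wrist1.png

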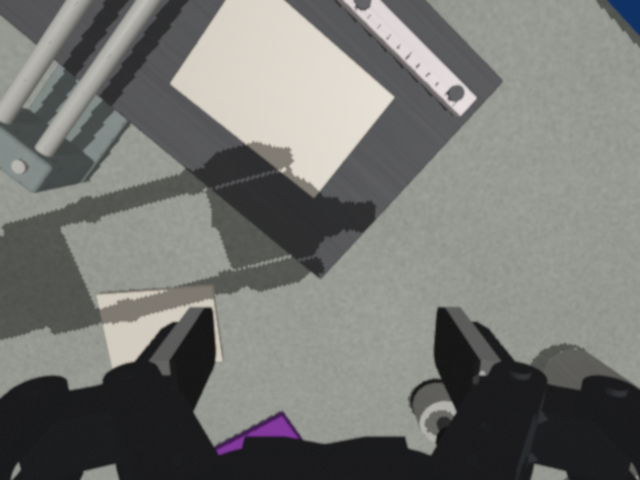

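The wrist view shows the plate corner nearest the gripper at (315,195) and the fence at (410,50). Both agree with the fixed cameras to within 2 mm. Next I find the fingertip height from the wrist depth.

Run:
```python
from plan import *
im=get_image("wrist");d=im["depth"];v,u=np.mgrid[:480,:640]
c=np.stack([u,v,np.ones_like(u)],-1).reshape(-1,3)@np.linalg.inv(im["mtx"]).T*d.reshape(-1,1)*[1,-1,-1]
P=c@im["mount"][:3,:3].T+im["mount"][:3,3];P=P[(d.ravel()>0)];P=P[(P[:,0]>-.06)&(P[:,0]<.01)]
for sg in(-1,1):
    Q=P[np.sign(P[:,2])==sg];print(len(Q),'xmax',np.percentile(Q[:,0],[95,99,100]).round(4));T=Q[Q[:,0]>np.percentile(Q[:,0],100)-.006]
    print('tip y',T[:,1].min(),T[:,1].max(),'z',T[:,2].min(),T[:,2].max())
plan(.511,-.134,.06,-37.7,7)
```

```text
7650 xmax [-0.0153 -0.0107 -0.0075]
tip y -0.00936126782862147 0.012967305033130025 z -0.04471037460063194 -0.03786083951027108
7662 xmax [-0.0153 -0.0108 -0.0082]
tip y -0.009294940742617844 0.012967509242882674 z 0.036353153132383735 0.04338553933595678
pos [ 0.4999 -0.1674  0.2333] jaw -41.5 tilt [ 0.014  0.001 -1.   ] F [-0.3  0.9 -0.5] w 0.0749 t 2.5
[0.206, 0.039, -0.016] -0.006
[0.206, 0.039, -0.016] -0.006
[0.206, 0.039, -0.016] -0.006
[0.206, 0.039, -0.015] -0.006
[0.206, 0.039, -0.015] -0.006
[0.206, 0.039, -0.015] -0.006
[0.206, 0.039, -0.014] -0.006
```

Emit:
arm_command([
  {"dp": [0.22,0.04,-0.016],"angular": [-0.006,0.007,-0.006],"gripper": 75},
  {"dp": [0.22,0.04,-0.016],"angular": [-0.006,0,0],"gripper": 75},
  {"dp": [0.22,0.04,-0.016],"angular": [-0.006,0,0],"gripper": 75},
  {"dp": [0.22,0.04,-0.016],"angular": [-0.006,0,0],"gripper": 75},
  {"dp": [0.22,0.04,-0.016],"angular": [-0.006,0,0],"gripper": 75},
  {"dp": [0.22,0.04,-0.016],"angular": [-0.006,0,0],"gripper": 75},
  {"dp": [0.16,0.04,-0.016],"angular": [-0.006,0,0],"gripper": 75},
  {"dp": [0,0,0],"angular": [0,0,0],"gripper": 75},
])

```text
clock: 3.5
position: [0.5106, -0.1286, 0.052]
ee_rot: [0.67, 0.227, 0.67, -0.225]
contact_force: [-0.2, 1.1, -0.4]
width: 0.0752
```

```bash
python3 - <<'E'
import re
s=open('plan.py').read()
s=s.replace("    for i in range(n):","    w=np.cross(M[:,0],[0,0,-1]);print('tilt fix y,z',np.round(M.T@w/1.5708,4)[1:],'c-frame',np.round(w2c(s['position']),4),'Fc',np.round(w2c(s['contact_force']),2))\n    for i in range(n):")
open('plan.py','w').write(s)
E
python3 plan.py .511 -.134 .016 -37.7 4
```

```text
pos [ 0.5106 -0.1286  0.052 ] jaw -37.3 tilt [ 0.     0.003 -1.   ] F [-0.2  1.1 -0.4] w 0.0752 t 3.5
tilt fix y,z [-0.001  -0.0016] c-frame [ 0.4902 -0.1922] Fc [-0.06  1.09]
[0.075, -0.009, 0.007] 0.001
[0.075, -0.009, 0.008] 0.001
[0.075, -0.008, 0.008] 0.001
[0.075, -0.008, 0.008] 0.001
```

Emit:
arm_command([
  {"dp": [0,-0.018,0.016],"angular": [0,0,0],"gripper": 75},
  {"dp": [0,-0.018,0.016],"angular": [0,0,0],"gripper": 75},
  {"dp": [0.08,0,0],"angular": [0,0,0],"gripper": 75},
  {"dp": [0.08,0,0],"angular": [0,0,0],"gripper": 75},
  {"dp": [0.08,0,0],"angular": [0,0,0],"gripper": 75},
  {"dp": [0.05,0,0],"angular": [0,0,0],"gripper": 75},
  {"dp": [0,0,0],"angular": [0,0,0],"gripper": 75},
  {"dp": [0,0,0],"angular": [0,0,0],"gripper": 75},
])

```text
clock: 4.5
position: [0.5125, -0.1355, 0.0171]
ee_rot: [0.671, 0.227, 0.669, -0.225]
contact_force: [-0.5, -0.7, 0.3]
width: 0.0747
```

```bash
python3 plan.py .511 -.134 .016 -37.7 1
```

```text
pos [ 0.5125 -0.1355  0.0171] jaw -37.3 tilt [ 0.004  0.001 -1.   ] F [-0.5 -0.7  0.3] w 0.0747 t 4.5
tilt fix y,z [ 0.0015 -0.0022] c-frame [ 0.4913 -0.1993] Fc [-0.6  -0.61]
[0.009, 0.002, -0.018] 0.004
```

Emit:
arm_command([
  {"dp": [0,0.02,0.02],"angular": [0,0,0],"gripper": 75},
  {"dp": [0,0.02,0.02],"angular": [0,0,0],"gripper": 75},
  {"dp": [0,0.02,0.02],"angular": [0,0,0],"gripper": 75},
  {"dp": [0,0.02,0.02],"angular": [0,0,0],"gripper": 75},
  {"dp": [0,0.02,0.02],"angular": [0,0,0],"gripper": 75},
  {"dp": [0,0.02,0.02],"angular": [0,0,0],"gripper": 75},
  {"dp": [0,0,0],"angular": [0,0,0],"gripper": 75},
  {"dp": [0,0,0],"angular": [0,0,0],"gripper": 75},
])

```text
clock: 5.5
position: [0.5334, -0.1327, 0.0174]
ee_rot: [0.671, 0.226, 0.669, -0.225]
contact_force: [-1.7, 0.2, 0.1]
width: 0.0749
```

```bash
cat > look.py <<'E'
from plan import *
plan(.511,-.134,.016,-37.7,1)
for n in("scene","side"):
    im=get_image(n);P=cloud(im);g=im["image"].astype(int)
    m=((g.min(2)>140)&(abs(P[...,2]-.03)<.02)&(P[...,0]<.65)&(P[...,0]>.45)).astype(np.uint8)
    # exclude the fence: top-down polygon at z .03
    k,l,st,c=cv2.connectedComponentsWithStats(cv2.morphologyEx(m,cv2.MORPH_OPEN,np.ones((3,3))))
    for i in range(1,k):
        if st[i,4]>500:
            v,u=np.where(l==i);w=plane(im,np.c_[u,v],.03);r=cv2.minAreaRect(np.float32(w[:,:2]*1000))
            print(n,st[i],np.round([w2c(p)for p in cv2.boxPoints(r)/1000],4).tolist())
E
python3 look.py
```

```text
pos [ 0.5334 -0.1327  0.0174] jaw -37.3 tilt [ 0.002  0.001 -1.   ] F [-1.7  0.2  0.1] w 0.0749 t 5.5
tilt fix y,z [ 0.0009 -0.0013] c-frame [ 0.5123 -0.1992] Fc [-1.66  0.46]
[0.012, -0.122, -0.142] 0.005
scene [ 327  242   39   60 1533] [[0.5059, -0.0702], [0.5238, -0.2091], [0.5981, -0.1996], [0.5801, -0.0606]]
```

Emit:
arm_command([
  {"dp": [0,0.01,0.01],"angular": [0,0,0],"gripper": 75},
  {"dp": [0,0.01,0.01],"angular": [0,0,0],"gripper": 75},
  {"dp": [0,0.01,0.01],"angular": [0,0,0],"gripper": 75},
  {"dp": [0,0.01,0.01],"angular": [0,0,0],"gripper": 75},
  {"dp": [0,0,0],"angular": [0,0,0],"gripper": 75},
  {"dp": [0,0,0],"angular": [0,0,0],"gripper": 75},
  {"dp": [0,0,0],"angular": [0,0,0],"gripper": 75},
  {"dp": [0,0,0],"angular": [0,0,0],"gripper": 75},
])

```text
clock: 6.6
position: [0.5374, -0.1315, 0.0171]
ee_rot: [0.669, 0.226, 0.672, -0.225]
contact_force: [-3.3, -1.8, 1.0]
width: 0.0751
```

```bash
python3 look.py; python3 -c "
from h import *
a=top(get_image('scene'),.03,.42,.68,-.28,.12,1400);b=top(get_image('side'),.03,.42,.68,-.28,.12,1400);cv2.imwrite('pics/push1.png',np.vstack([a[:290],b[:290]]))"
```

```text
pos [ 0.5374 -0.1315  0.0171] jaw -37.2 tilt [-0.004  0.001 -1.   ] F [-3.3 -1.8  1. ] w 0.0751 t 6.6
tilt fix y,z [-0.0023  0.0007] c-frame [ 0.5164 -0.1985] Fc [-3.49 -1.38]
[0.009, -0.15, -0.163] 0.006
scene [ 329  242   40   79 1859] [[0.5034, -0.0735], [0.5716, -0.2505], [0.6442, -0.2225], [0.5761, -0.0455]]
```

View pics/push1.png

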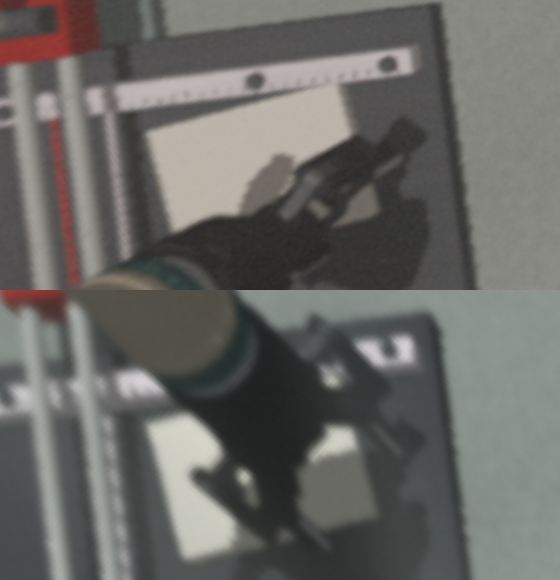

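Emit:
arm_command([
  {"dp": [0,0.01,0.01],"angular": [0,0,0],"gripper": 75},
  {"dp": [0,0.01,0.01],"angular": [0,0,0],"gripper": 75},
  {"dp": [0,0.01,0.01],"angular": [0,0,0],"gripper": 75},
  {"dp": [0,0,0],"angular": [0,0,0],"gripper": 75},
  {"dp": [0,0,0],"angular": [0,0,0],"gripper": 75},
  {"dp": [0,0,0],"angular": [0,0,0],"gripper": 75},
  {"dp": [0,0,0],"angular": [0,0,0],"gripper": 75},
  {"dp": [0,0,0],"angular": [0,0,0],"gripper": 75},
])

```text
clock: 7.8
position: [0.5376, -0.1308, 0.0166]
ee_rot: [0.666, 0.223, 0.676, -0.225]
contact_force: [-4.1, -1.8, 1.1]
width: 0.0752
```

```bash
cat > edge.py <<'E'
from plan import *
# gap between plate +x edge and fence top edge, from scene top view in the cutter frame
def view():
    im=get_image("scene");s=2000
    W=[np.r_[c2w(p),.03] for p in((.44,-.30),(.64,-.30),(.64,.06),(.44,.06))]
    dst=np.float32([[(.06-y)*s,(.64-x)*s] for x,y in((.44,-.30),(.64,-.30),(.64,.06),(.44,.06))])
    return cv2.warpPerspective(im["image"],cv2.getPerspectiveTransform(np.float32(proj(im,W)),dst),(720,400))
if __name__=="__main__":
    plan(.511,-.134,.016,-37.7,1)
    t=view();g=t.min(2)
    for Y in np.arange(-.22,.02,.02):
        col=cv2.GaussianBlur(g,(7,1),0)[:,int((.06-Y)*2000)];b=np.where(np.diff((col>120).astype(int)))[0];print(round(Y,2),[round(.64-v/2000,4) for v in b])
    cv2.imwrite(sys.argv[1] if len(sys.argv)>1 else "pics/e.png",t)
E
python3 edge.py
```

```text
pos [ 0.5376 -0.1308  0.0166] jaw -37.0 tilt [-0.014  0.001 -1.   ] F [-4.1 -1.8  1.1] w 0.0752 t 7.8
tilt fix y,z [-0.0079  0.0048] c-frame [ 0.5167 -0.1978] Fc [-4.28 -1.23]
[0.005, -0.155, -0.16] 0.008
-0.22 [np.float64(0.62), np.float64(0.6005)]
-0.2 [np.float64(0.62), np.float64(0.562)]
-0.18 [np.float64(0.6205), np.float64(0.555)]
-0.16 [np.float64(0.6205), np.float64(0.6005), np.float64(0.598), np.float64(0.5475)]
-0.14 [np.float64(0.6205), np.float64(0.615), np.float64(0.6035), np.float64(0.6015), np.float64(0.5955), np.float64(0.5525)]
-0.12 [np.float64(0.6205), np.float64(0.6005), np.float64(0.5925), np.float64(0.5275)]
-0.1 [np.float64(0.6205), np.float64(0.6005), np.float64(0.5905), np.float64(0.5205)]
-0.08 [np.float64(0.6205), np.float64(0.601), np.float64(0.5875), np.float64(0.5155)]
-0.06 [np.float64(0.6205), np.float64(0.6), np.float64(0.5845), np.float64(0.5695), np.float64(0.5685), np.float64(0.5655)]
-0.04 [np.float64(0.618), np.float64(0.609)]
-0.02 [np.float64(0.619), np.float64(0.601)]
-0.0 [np.float64(0.6175), np.float64(0.6145), np.float64(0.614), np.float64(0.6125), np.float64(0.612), np.float64(0.608), np.float64(0.606), np.float64(0.6035)]
```

Emit:
arm_command([
  {"dp": [0,0.015,0.02],"angular": [0.004,-0.006,0.004],"gripper": 75},
  {"dp": [0,0.018,0.024],"angular": [0,0,0],"gripper": 75},
  {"dp": [0,0.02,0.028],"angular": [0,-0.002,0.002],"gripper": 75},
  {"dp": [0,0.02,0.03],"angular": [0,-0.002,0.002],"gripper": 75},
  {"dp": [0,0.0,0.0],"angular": [0,0,0],"gripper": 75},
  {"dp": [0,0,0],"angular": [0,0,0],"gripper": 75},
  {"dp": [0,0,0],"angular": [0,0,0],"gripper": 75},
  {"dp": [0,0,0],"angular": [0,0,0],"gripper": 75},
])

```text
clock: 8.85
position: [0.5374, -0.1304, 0.0158]
ee_rot: [0.662, 0.222, 0.68, -0.225]
contact_force: [-3.9, -1.1, 2.9]
width: 0.0752
```

```bash
python3 edge.py
```

```text
pos [ 0.5374 -0.1304  0.0158] jaw -36.9 tilt [-0.025  0.004 -1.   ] F [-3.9 -1.1  2.9] w 0.0752 t 8.85
tilt fix y,z [-0.0142  0.0077] c-frame [ 0.5166 -0.1974] Fc [-4.   -0.64]
[-0.002, -0.156, -0.158] 0.009
-0.22 [np.float64(0.62), np.float64(0.6005)]
-0.2 [np.float64(0.62), np.float64(0.5635)]
-0.18 [np.float64(0.6205), np.float64(0.5565)]
-0.16 [np.float64(0.6205), np.float64(0.6005), np.float64(0.5985), np.float64(0.5495)]
-0.14 [np.float64(0.62), np.float64(0.615), np.float64(0.6035), np.float64(0.601), np.float64(0.5955), np.float64(0.5545)]
-0.12 [np.float64(0.6205), np.float64(0.6005), np.float64(0.593), np.float64(0.529)]
-0.1 [np.float64(0.6205), np.float64(0.6005), np.float64(0.5905), np.float64(0.522)]
-0.08 [np.float64(0.6205), np.float64(0.601), np.float64(0.588), np.float64(0.517)]
-0.06 [np.float64(0.6205), np.float64(0.6), np.float64(0.585), np.float64(0.5655)]
-0.04 [np.float64(0.618), np.float64(0.609)]
-0.02 [np.float64(0.619), np.float64(0.601)]
-0.0 [np.float64(0.616), np.float64(0.6125), np.float64(0.612), np.float64(0.6095), np.float64(0.6075), np.float64(0.603)]
```

Emit:
arm_command([
  {"dp": [0,-0.07,-0.07],"angular": [0.009,-0.014,0.008],"gripper": 75},
  {"dp": [-0.15,-0.02,-0.02],"angular": [0,0,0],"gripper": 75},
  {"dp": [-0.2,0,0],"angular": [0,0,0],"gripper": 0},
  {"dp": [0,0.14,-0.374],"angular": [0,0,0],"gripper": 0},
  {"dp": [0,0.14,-0.374],"angular": [0,0,0],"gripper": 0},
  {"dp": [0,0,0],"angular": [0,0,0],"gripper": 0},
  {"dp": [0,0,0],"angular": [0,0,0],"gripper": 0},
  {"dp": [0,0,0],"angular": [0,0,0],"gripper": 0},
])

```text
clock: 9.9
position: [0.49, -0.0518, 0.0678]
ee_rot: [0.681, 0.234, 0.655, -0.228]
contact_force: [-0.2, -0.8, -0.4]
width: -0.0001
```

Run:
```python
from plan import *
plan(*c2w((.463,-.11)),.0245,-37.7,2)
im=wristim();g=im["image"];W=((.44,-.30),(.64,-.30),(.64,.06),(.44,.06))
dst=np.float32([[(.06-y)*2000,(.64-x)*2000] for x,y in W])
t=cv2.warpPerspective(g,cv2.getPerspectiveTransform(np.float32(proj(im,[np.r_[c2w(p),.03] for p in W])),dst),(720,400));cv2.imwrite("pics/w2.png",t)
P=cloud(im)
m=((g.min(2)>130)&(abs(P[...,2]-.03)<.008)).astype(np.uint8)
k,l,st,c=cv2.connectedComponentsWithStats(cv2.morphologyEx(m,cv2.MORPH_OPEN,np.ones((3,3))))
for i in range(1,k):
    if st[i,4]>800:
        v,u=np.where(l==i);w=plane(im,np.c_[u,v],.03);r=cv2.minAreaRect(np.float32(w[:,:2]*1000))
        print(st[i],np.round([w2c(p)for p in cv2.boxPoints(r)/1000],4).tolist())
```

```text
pos [ 0.49   -0.0518  0.0678] jaw -38.1 tilt [ 0.038 -0.004 -0.999] F [-0.2 -0.8 -0.4] w -0.0001 t 9.9
tilt fix y,z [ 0.0204 -0.0129] c-frame [ 0.4795 -0.1134] Fc [-0.29 -0.77]
[0.18, -0.039, -0.059] -0.002
[0.18, -0.039, -0.059] -0.002
[ 476    0  164  202 9449] [[0.6029, -0.0733], [0.6031, -0.1841], [0.6215, -0.1841], [0.6213, -0.0733]]
[  268     8   372   373 67502] [[0.4857, -0.069], [0.5033, -0.2069], [0.6018, -0.1944], [0.5842, -0.0565]]
```

View pics/w2.png

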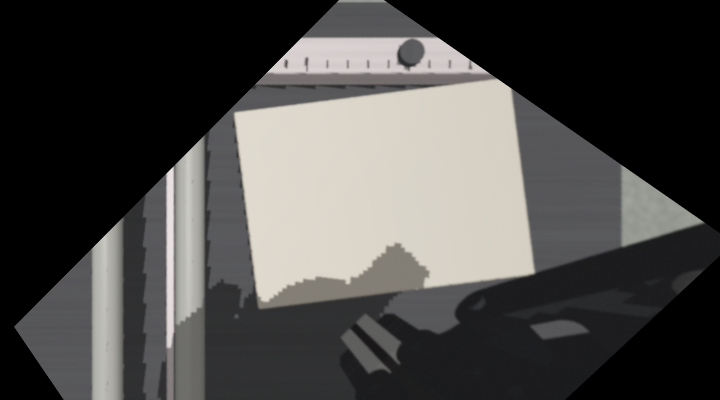

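The wrist top view shows the trailing corner at the fence (505,80) and the leading corner (235,112) still about 17 mm off it. I push near the leading half with closed fingers.

Emit:
arm_command([
  {"dp": [0,-0.018,-0.176],"angular": [0,0.02,-0.013],"gripper": 0},
  {"dp": [0.15,0,0],"angular": [0,0,0],"gripper": 0},
  {"dp": [0.15,0,0],"angular": [0,0,0],"gripper": 0},
  {"dp": [0.05,0,0],"angular": [0,0,0],"gripper": 0},
  {"dp": [0,0,0],"angular": [0,0,0],"gripper": 0},
  {"dp": [0,0,0],"angular": [0,0,0],"gripper": 0},
  {"dp": [0,0,0],"angular": [0,0,0],"gripper": 0},
  {"dp": [0,0,0],"angular": [0,0,0],"gripper": 0},
])

```text
clock: 10.95
position: [0.4706, -0.0403, 0.0249]
ee_rot: [0.666, 0.232, 0.67, -0.233]
contact_force: [-0.0, -0.4, -0.0]
width: -0.0002
```

Run:
```python
from plan import *
plan(*c2w((.463,-.10)),.0245,-37.7,1)
```

```text
pos [ 0.4706 -0.0403  0.0249] jaw -38.3 tilt [-0.005  0.    -1.   ] F [-0.  -0.4 -0. ] w -0.0002 t 10.95
tilt fix y,z [-0.0028  0.0018] c-frame [ 0.4617 -0.0996] Fc [-0.09 -0.36]
[0.003, 0.005, 0.01] -0.007
```

Emit:
arm_command([
  {"dp": [0,0.02,0.02],"angular": [-0.007,0,0],"gripper": 0},
  {"dp": [0,0.02,0.02],"angular": [0,0,0],"gripper": 0},
  {"dp": [0,0.02,0.02],"angular": [0,0,0],"gripper": 0},
  {"dp": [0,0.02,0.02],"angular": [0,0,0],"gripper": 0},
  {"dp": [0,0.02,0.02],"angular": [0,0,0],"gripper": 0},
  {"dp": [0,0.02,0.02],"angular": [0,0,0],"gripper": 0},
  {"dp": [0,0.015,0.015],"angular": [0,0,0],"gripper": 0},
  {"dp": [0,0,0],"angular": [0,0,0],"gripper": 0},
])

```text
clock: 11.95
position: [0.4909, -0.0363, 0.0244]
ee_rot: [0.665, 0.227, 0.674, -0.229]
contact_force: [-2.6, -0.3, 1.0]
width: 0.0001
```

```bash
cat > wp.py <<'E'
from plan import *
plan(*c2w((.463,-.10)),.0245,-37.7,1)
im=wristim();g=im["image"];P=cloud(im)
m=((g.min(2)>95)&(abs(P[...,2]-.03)<.006)).astype(np.uint8)
X=P[...,0]*np.cos(psi)+P[...,1]*np.sin(psi);Y=-P[...,0]*np.sin(psi)+P[...,1]*np.cos(psi)
v,u=np.where(m);w=plane(im,np.c_[u,v],.03);c=np.array([w2c(p) for p in w])
for y in np.arange(-.26,.03,.02):
    a=c[abs(c[:,1]-y)<.002]
    if len(a)>5:
        x=np.sort(a[:,0]);k=np.where(np.diff(x)>.0015)[0];print(round(y,2),[tuple(np.round((r[0],r[-1]),4)) for r in np.split(x,k+1)])
for x in(.52,.54,.56,.58):
    a=c[abs(c[:,0]-x)<.002];
    if len(a)>5:print('x',x,'Y',a[:,1].min().round(4),a[:,1].max().round(4))
E
python3 wp.py;python3 edge.py pics/e2.png
```

```text
pos [ 0.4909 -0.0363  0.0244] jaw -37.6 tilt [-0.013  0.002 -1.   ] F [-2.6 -0.3  1. ] w 0.0001 t 11.95
tilt fix y,z [-0.0074  0.0041] c-frame [ 0.4824 -0.0981] Fc [-2.6   0.08]
[-0.001, -0.125, -0.103] 0.001
-0.2 [(np.float64(0.5264), np.float64(0.5437))]
-0.18 [(np.float64(0.5199), np.float64(0.557))]
-0.16 [(np.float64(0.5135), np.float64(0.5704))]
-0.14 [(np.float64(0.5072), np.float64(0.5837))]
-0.12 [(np.float64(0.4972), np.float64(0.5961))]
-0.1 [(np.float64(0.496), np.float64(0.5951)), (np.float64(0.5987), np.float64(0.6102))]
-0.08 [(np.float64(0.4945), np.float64(0.5938)), (np.float64(0.5988), np.float64(0.6126))]
-0.06 [(np.float64(0.5536), np.float64(0.5536)), (np.float64(0.5556), np.float64(0.5924))]
x 0.52 Y -0.1846 -0.0642
x 0.54 Y -0.2026 -0.0627
x 0.56 Y -0.1766 -0.0616
x 0.58 Y -0.1466 -0.0601
pos [ 0.491  -0.0363  0.0244] jaw -37.6 tilt [-0.013  0.002 -1.   ] F [-2.3  0.4  1. ] w 0.0002 t 12.0
tilt fix y,z [-0.0072  0.004 ] c-frame [ 0.4824 -0.0982] Fc [-2.21  0.69]
[0.07, -0.543, 0.629] 0.001
-0.22 [np.float64(0.62), np.float64(0.6005)]
-0.2 [np.float64(0.62), np.float64(0.5015)]
-0.18 [np.float64(0.6205), np.float64(0.5)]
-0.16 [np.float64(0.6205), np.float64(0.499)]
-0.14 [np.float64(0.62), np.float64(0.615), np.float64(0.6035), np.float64(0.601), np.float64(0.599), np.float64(0.516), np.float64(0.509), np.float64(0.4975)]
-0.12 [np.float64(0.6205), np.float64(0.6005), np.float64(0.597), np.float64(0.5205)]
-0.1 [np.float64(0.6205), np.float64(0.601), np.float64(0.596), np.float64(0.5105)]
-0.08 [np.float64(0.6205), np.float64(0.601), np.float64(0.595), np.float64(0.51)]
-0.06 [np.float64(0.6205), np.float64(0.6)]
-0.04 [np.float64(0.618), np.float64(0.6105)]
-0.02 [np.float64(0.619), np.float64(0.6015)]
-0.0 [np.float64(0.6165), np.float64(0.616), np.float64(0.6155), np.float64(0.6145), np.float64(0.614), np.float64(0.613), np.float64(0.606), np.float64(0.6035)]
```

Emit:
arm_command([
  {"dp": [0,0.02,0.02],"angular": [0,-0.007,0.004],"gripper": 0},
  {"dp": [0,0.02,0.02],"angular": [0,0,0],"gripper": 0},
  {"dp": [0,0.02,0.02],"angular": [0,0,0],"gripper": 0},
  {"dp": [0,0.02,0.02],"angular": [0,0,0],"gripper": 0},
  {"dp": [0,0.02,0.02],"angular": [0,0,0],"gripper": 0},
  {"dp": [0,0.02,0.02],"angular": [0,0,0],"gripper": 0},
  {"dp": [0,0.02,0.02],"angular": [0,0,0],"gripper": 0},
  {"dp": [0,0.02,0.02],"angular": [0,0,0],"gripper": 0},
])

```text
clock: 13.05
position: [0.4984, -0.0345, 0.0238]
ee_rot: [0.656, 0.219, 0.684, -0.231]
contact_force: [-9.0, -1.1, 9.4]
width: 0.0002
```

```bash
python3 wp.py;python3 edge.py pics/e2.png
```

```text
pos [ 0.4984 -0.0345  0.0238] jaw -37.2 tilt [-0.042 -0.004 -0.999] F [-9.  -1.1  9.4] w 0.0002 t 13.05
tilt fix y,z [-0.0198  0.0181] c-frame [ 0.49   -0.0973] Fc [-9.09  0.1 ]
[-0.006, -0.174, -0.145] 0.005
-0.2 [(np.float64(0.5359), np.float64(0.5499))]
-0.18 [(np.float64(0.5294), np.float64(0.5627))]
-0.16 [(np.float64(0.5228), np.float64(0.5754))]
-0.14 [(np.float64(0.5161), np.float64(0.5881))]
-0.12 [(np.float64(0.5026), np.float64(0.6008))]
-0.1 [(np.float64(0.5044), np.float64(0.6136))]
-0.08 [(np.float64(0.5025), np.float64(0.6208))]
-0.06 [(np.float64(0.5991), np.float64(0.6008))]
x 0.52 Y -0.1559 -0.0646
x 0.54 Y -0.2041 -0.0646
x 0.56 Y -0.1853 -0.0644
x 0.58 Y -0.1538 -0.0645
pos [ 0.4984 -0.0345  0.0238] jaw -37.2 tilt [-0.042 -0.004 -0.999] F [-9.9 -2.3 11.3] w 0.0001 t 13.1
tilt fix y,z [-0.02    0.0182] c-frame [ 0.4901 -0.0973] Fc [-10.09  -1.05]
[0.065, -0.597, 0.585] 0.005
-0.22 [np.float64(0.62), np.float64(0.6005)]
-0.2 [np.float64(0.62), np.float64(0.501)]
-0.18 [np.float64(0.6205), np.float64(0.5015)]
-0.16 [np.float64(0.6205), np.float64(0.5015)]
-0.14 [np.float64(0.62), np.float64(0.615), np.float64(0.604), np.float64(0.526), np.float64(0.52), np.float64(0.503)]
-0.12 [np.float64(0.6205), np.float64(0.532)]
-0.1 [np.float64(0.6205), np.float64(0.5225)]
-0.08 [np.float64(0.6205), np.float64(0.522)]
-0.06 [np.float64(0.6205), np.float64(0.6)]
-0.04 [np.float64(0.618), np.float64(0.6105)]
-0.02 [np.float64(0.619), np.float64(0.6015)]
-0.0 [np.float64(0.616), np.float64(0.6135), np.float64(0.6085), np.float64(0.6065), np.float64(0.606), np.float64(0.6035)]
```

The plate is flush: its edges are constant along the fence and the leading edge is at Y≈-64.5 mm for all X, with 9 N press. I back off and take up the corner straddle for the slide.

Emit:
arm_command([
  {"dp": [0,-0.09,-0.09],"angular": [0,-0.01,0.009],"gripper": 0},
  {"dp": [-0.17,0,0],"angular": [0,0,0],"gripper": 0},
  {"dp": [-0.17,0,0],"angular": [0,0,0],"gripper": 0},
  {"dp": [0,-0.171,0.395],"angular": [0,0,0],"gripper": 75},
  {"dp": [0,-0.171,0.395],"angular": [0,0,0],"gripper": 75},
  {"dp": [0,0,0],"angular": [0,0,0],"gripper": 75},
  {"dp": [0,0,0],"angular": [0,0,0],"gripper": 75},
  {"dp": [0,0,0],"angular": [0,0,0],"gripper": 75},
])

```text
clock: 14.15
position: [0.5503, -0.1326, 0.0697]
ee_rot: [0.675, 0.222, 0.666, -0.228]
contact_force: [-0.1, 0.7, 0.3]
width: 0.0749
```

```bash
python3 - <<'E'
from plan import *
plan(*c2w((.513,-.193)),.019,-37.7,1)
exec(open('m.py').read().replace('("scene","side")','("scene",)').replace('from h import *',''))
E
python3 edge.py pics/e3.png
```

```text
pos [ 0.5503 -0.1326  0.0697] jaw -37.1 tilt [ 0.01  -0.011 -1.   ] F [-0.1  0.7  0.3] w 0.0749 t 14.15
tilt fix y,z [0.0092 0.0021] c-frame [ 0.529  -0.2012] Fc [-0.04  0.76]
[0.423, -0.045, -0.143] 0.007
scene red 2351 [0.5379 0.0848] yaw 0.12712938 (np.int64(252), np.int64(290), np.int64(259), np.int64(465))
fence edge [ 0.5944 -0.0372] yaw 0.10584195 width mm 38.5 88
pos [ 0.55   -0.1323  0.0697] jaw -37.1 tilt [ 0.009 -0.011 -1.   ] F [-0.   0.2 -0. ] w 0.0747 t 14.2
tilt fix y,z [0.009  0.0022] c-frame [ 0.5288 -0.201 ] Fc [0.03 0.24]
[0.448, -0.207, -0.251] 0.007
-0.22 [np.float64(0.6205), np.float64(0.6005)]
-0.2 [np.float64(0.6205), np.float64(0.5525)]
-0.18 [np.float64(0.6205), np.float64(0.553)]
-0.16 [np.float64(0.6205), np.float64(0.5595)]
-0.14 [np.float64(0.6205), np.float64(0.615), np.float64(0.604), np.float64(0.557)]
-0.12 [np.float64(0.6205), np.float64(0.5455)]
-0.1 [np.float64(0.6205), np.float64(0.521)]
-0.08 [np.float64(0.6205), np.float64(0.5125)]
-0.06 [np.float64(0.6205), np.float64(0.6)]
-0.04 [np.float64(0.6185), np.float64(0.609), np.float64(0.607), np.float64(0.606)]
-0.02 [np.float64(0.6195), np.float64(0.601)]
-0.0 [np.float64(0.6175), np.float64(0.603)]
```

Emit:
arm_command([
  {"dp": [0,-0.045,-0.143],"angular": [0.007,0.009,0.002],"gripper": 75},
  {"dp": [0.1,0,0],"angular": [0,0,0],"gripper": 75},
  {"dp": [0.1,0,0],"angular": [0,0,0],"gripper": 75},
  {"dp": [0.1,0,0],"angular": [0,0,0],"gripper": 75},
  {"dp": [0.1,0,0],"angular": [0,0,0],"gripper": 75},
  {"dp": [0.015,0,0],"angular": [0,0,0],"gripper": 75},
  {"dp": [0,0,0],"angular": [0,0,0],"gripper": 75},
  {"dp": [0,0,0],"angular": [0,0,0],"gripper": 75},
])

```text
clock: 15.25
position: [0.5303, -0.1241, 0.0153]
ee_rot: [0.668, 0.228, 0.671, -0.228]
contact_force: [0.9, -0.1, 1.1]
width: 0.0744
```

```bash
python3 wp.py
```

```text
pos [ 0.5303 -0.1241  0.0153] jaw -37.7 tilt [-0.003  0.002 -1.   ] F [ 0.9 -0.1  1.1] w 0.0744 t 15.25
tilt fix y,z [-0.0023  0.0005] c-frame [ 0.5103 -0.1903] Fc [ 0.83 -0.21]
[-0.077, 0.254, -0.811] 0.0
-0.22 [(np.float64(0.5999), np.float64(0.613))]
-0.2 [(np.float64(0.5027), np.float64(0.6212))]
-0.18 [(np.float64(0.5027), np.float64(0.6212))]
-0.16 [(np.float64(0.5027), np.float64(0.6212))]
-0.14 [(np.float64(0.5027), np.float64(0.6056))]
-0.12 [(np.float64(0.5027), np.float64(0.5856))]
-0.1 [(np.float64(0.5027), np.float64(0.5655))]
-0.08 [(np.float64(0.5027), np.float64(0.5455))]
x 0.52 Y -0.2047 -0.0662
x 0.54 Y -0.2046 -0.0746
x 0.56 Y -0.2046 -0.0946
x 0.58 Y -0.2046 -0.1145
```

Emit:
arm_command([
  {"dp": [-0.025,0.045,0.045],"angular": [0,0,0],"gripper": 75},
  {"dp": [0,0.012,0.012],"angular": [0,0,0],"gripper": 75},
  {"dp": [0,0.041,-0.029],"angular": [0,0,0],"gripper": 75},
  {"dp": [0,0.041,-0.029],"angular": [0,0,0],"gripper": 75},
  {"dp": [0,0.041,-0.029],"angular": [0,0,0],"gripper": 75},
  {"dp": [0,0.041,-0.029],"angular": [0,0,0],"gripper": 75},
  {"dp": [0,0.041,-0.029],"angular": [0,0,0],"gripper": 75},
  {"dp": [0,0.041,-0.029],"angular": [0,0,0],"gripper": 75},
])

```text
clock: 16.3
position: [0.5437, -0.0867, 0.0209]
ee_rot: [0.67, 0.227, 0.669, -0.229]
contact_force: [0.4, -1.1, 1.9]
width: 0.0753
```

```bash
python3 wp.py
```

```text
pos [ 0.5437 -0.0867  0.0209] jaw -37.6 tilt [ 0.001 -0.003 -1.   ] F [ 0.4 -1.1  1.9] w 0.0753 t 16.3
tilt fix y,z [0.0018 0.0012] c-frame [ 0.5283 -0.1548] Fc [ 0.22 -1.17]
[-0.03, -0.06, -0.708] 0.001
-0.22 [(np.float64(0.6008), np.float64(0.6124))]
-0.2 [(np.float64(0.5151), np.float64(0.5441)), (np.float64(0.5693), np.float64(0.6209))]
-0.18 [(np.float64(0.5028), np.float64(0.5567)), (np.float64(0.566), np.float64(0.6208))]
-0.16 [(np.float64(0.5028), np.float64(0.6208))]
-0.14 [(np.float64(0.5028), np.float64(0.609)), (np.float64(0.6106), np.float64(0.6208))]
-0.12 [(np.float64(0.5074), np.float64(0.6208))]
-0.1 [(np.float64(0.5028), np.float64(0.6208))]
-0.08 [(np.float64(0.5028), np.float64(0.6009))]
-0.06 [(np.float64(0.5028), np.float64(0.5808))]
x 0.52 Y -0.1989 -0.0604
x 0.54 Y -0.1989 -0.0603
x 0.56 Y -0.1765 -0.0604
x 0.58 Y -0.1989 -0.0604
```

The fingers rode too high, with tips near the plate top, and slipped over it. The forces were tiny and the plate moved 6 mm, still flush. I lift off, re-seat lower and go again.

Emit:
arm_command([
  {"dp": [-0.25,0,0],"angular": [0,0,0],"gripper": 75},
  {"dp": [0,-0.286,0.106],"angular": [0,0,0],"gripper": 75},
  {"dp": [0,0,0],"angular": [0,0,0],"gripper": 75},
  {"dp": [0.1,0,0],"angular": [0,0,0],"gripper": 75},
  {"dp": [0.1,0,0],"angular": [0,0,0],"gripper": 75},
  {"dp": [0,0,0],"angular": [0,0,0],"gripper": 75},
  {"dp": [0,0,0],"angular": [0,0,0],"gripper": 75},
  {"dp": [0,0,0],"angular": [0,0,0],"gripper": 75},
])

```text
clock: 17.35
position: [0.5313, -0.1165, 0.0232]
ee_rot: [0.668, 0.227, 0.671, -0.227]
contact_force: [-1.0, 0.5, 0.5]
width: 0.0747
```

Run:
```python
from plan import *
plan(*c2w((.513,-.188)),.0165,-37.7,1)
```

```text
pos [ 0.5313 -0.1165  0.0232] jaw -37.4 tilt [-0.004  0.002 -1.   ] F [-1.   0.5  0.5] w 0.0747 t 17.35
tilt fix y,z [-0.003   0.0006] c-frame [ 0.5122 -0.1829] Fc [-0.95  0.6 ]
[0.056, -0.026, 0.035] 0.003
```

Emit:
arm_command([
  {"dp": [0,-0.022,0.03],"angular": [0,0,0],"gripper": 75},
  {"dp": [0.03,0,0],"angular": [0,0,0],"gripper": 75},
  {"dp": [0.02,0,0],"angular": [0,0,0],"gripper": 75},
  {"dp": [0,0,0],"angular": [0,0,0],"gripper": 75},
  {"dp": [0,0.02,0.02],"angular": [0,0,0],"gripper": 75},
  {"dp": [0,0.02,0.02],"angular": [0,0,0],"gripper": 75},
  {"dp": [0,0.02,0.02],"angular": [0,0,0],"gripper": 75},
  {"dp": [0,0,0],"angular": [0,0,0],"gripper": 75},
])

```text
clock: 18.35
position: [0.5406, -0.1201, 0.0169]
ee_rot: [0.666, 0.226, 0.673, -0.227]
contact_force: [-1.4, -1.7, 0.7]
width: 0.0746
```

```bash
python3 wp.py
```

```text
pos [ 0.5406 -0.1201  0.0169] jaw -37.3 tilt [-0.01   0.001 -1.   ] F [-1.4 -1.7  0.7] w 0.0746 t 18.35
tilt fix y,z [-0.0055  0.0032] c-frame [ 0.5211 -0.1876] Fc [-1.59 -1.5 ]
[-0.064, 0.18, -0.857] 0.004
-0.24 [(np.float64(0.6004), np.float64(0.6065))]
-0.22 [(np.float64(0.6006), np.float64(0.6209))]
-0.2 [(np.float64(0.5028), np.float64(0.6209))]
-0.18 [(np.float64(0.5028), np.float64(0.6209))]
-0.16 [(np.float64(0.5027), np.float64(0.6209))]
-0.14 [(np.float64(0.5027), np.float64(0.6081)), (np.float64(0.6111), np.float64(0.6171)), (np.float64(0.6199), np.float64(0.6199))]
-0.12 [(np.float64(0.5027), np.float64(0.5995))]
-0.1 [(np.float64(0.5027), np.float64(0.5793))]
-0.08 [(np.float64(0.5027), np.float64(0.5592))]
-0.06 [(np.float64(0.5165), np.float64(0.5388))]
x 0.52 Y -0.1992 -0.0607
x 0.54 Y -0.1991 -0.061
x 0.56 Y -0.212 -0.0808
x 0.58 Y -0.1991 -0.1007
```

Emit:
arm_command([
  {"dp": [0,0.028,-0.02],"angular": [0,-0.004,0.002],"gripper": 75},
  {"dp": [0,0.028,-0.02],"angular": [0,0,0],"gripper": 75},
  {"dp": [0,0.028,-0.02],"angular": [0,0,0],"gripper": 75},
  {"dp": [0,0.028,-0.02],"angular": [0,0,0],"gripper": 75},
  {"dp": [0,0.028,-0.02],"angular": [0,0,0],"gripper": 75},
  {"dp": [0,0.028,-0.02],"angular": [0,0,0],"gripper": 75},
  {"dp": [0,0.028,-0.02],"angular": [0,0,0],"gripper": 75},
  {"dp": [0,0.028,-0.02],"angular": [0,0,0],"gripper": 75},
])

```text
clock: 19.4
position: [0.5374, -0.0928, 0.0168]
ee_rot: [0.669, 0.219, 0.672, -0.23]
contact_force: [-4.3, -6.0, 0.2]
width: 0.0749
```

```bash
python3 wp.py
```

```text
pos [ 0.5374 -0.0928  0.0168] jaw -37.0 tilt [-0.009 -0.014 -1.   ] F [-4.3 -6.   0.2] w 0.0749 t 19.4
tilt fix y,z [0.0008 0.0105] c-frame [ 0.5214 -0.1601] Fc [-4.97 -5.37]
[-0.065, 0.019, -0.698] 0.008
-0.22 [(np.float64(0.6006), np.float64(0.6054))]
-0.2 [(np.float64(0.6005), np.float64(0.6181))]
-0.18 [(np.float64(0.558), np.float64(0.561)), (np.float64(0.6006), np.float64(0.621))]
-0.16 [(np.float64(0.5028), np.float64(0.621))]
-0.14 [(np.float64(0.5028), np.float64(0.6097)), (np.float64(0.6115), np.float64(0.621))]
-0.12 [(np.float64(0.4956), np.float64(0.5001)), (np.float64(0.5028), np.float64(0.6209))]
-0.1 [(np.float64(0.5028), np.float64(0.6074))]
-0.08 [(np.float64(0.5028), np.float64(0.5868))]
-0.06 [(np.float64(0.5028), np.float64(0.5663))]
-0.04 [(np.float64(0.5074), np.float64(0.5457))]
x 0.52 Y -0.1769 -0.0386
x 0.54 Y -0.1769 -0.0386
x 0.56 Y -0.1842 -0.0539
x 0.58 Y -0.1768 -0.0733
```

Emit:
arm_command([
  {"dp": [0,0.028,-0.022],"angular": [0.004,0,0.004],"gripper": 75},
  {"dp": [0,0.028,-0.022],"angular": [0,0,0.002],"gripper": 75},
  {"dp": [0,0.028,-0.022],"angular": [0,0,0.002],"gripper": 75},
  {"dp": [0,0.028,-0.022],"angular": [0,0,0.002],"gripper": 75},
  {"dp": [0,0.028,-0.022],"angular": [0,0,0.001],"gripper": 75},
  {"dp": [0,0.028,-0.022],"angular": [0,0,0.001],"gripper": 75},
  {"dp": [0,0.028,-0.022],"angular": [0,0,0.001],"gripper": 75},
  {"dp": [0,0.028,-0.022],"angular": [0,0,0.001],"gripper": 75},
])

```text
clock: 20.45
position: [0.5336, -0.062, 0.0167]
ee_rot: [0.671, 0.223, 0.669, -0.227]
contact_force: [-3.3, -5.7, 1.4]
width: 0.0752
```

```bash
python3 wp.py
```

```text
pos [ 0.5336 -0.062   0.0167] jaw -37.1 tilt [ 0.001 -0.006 -1.   ] F [-3.3 -5.7  1.4] w 0.0752 t 20.45
tilt fix y,z [0.0028 0.0031] c-frame [ 0.5214 -0.1291] Fc [-3.94 -5.21]
[-0.065, -0.167, -0.517] 0.007
-0.18 [(np.float64(0.6006), np.float64(0.6115))]
-0.16 [(np.float64(0.6007), np.float64(0.621))]
-0.14 [(np.float64(0.5028), np.float64(0.621))]
-0.12 [(np.float64(0.5028), np.float64(0.621))]
-0.1 [(np.float64(0.5028), np.float64(0.621))]
-0.08 [(np.float64(0.5028), np.float64(0.6189))]
-0.06 [(np.float64(0.5028), np.float64(0.5983))]
-0.04 [(np.float64(0.5028), np.float64(0.5778))]
-0.02 [(np.float64(0.5029), np.float64(0.5537))]
x 0.52 Y -0.1459 -0.0076
x 0.54 Y -0.146 -0.0075
x 0.56 Y -0.153 -0.0355
x 0.58 Y -0.1459 -0.042
```

Emit:
arm_command([
  {"dp": [0,0.028,-0.022],"angular": [0.004,0.001,0.003],"gripper": 75},
  {"dp": [0,0.028,-0.022],"angular": [0,0,0.001],"gripper": 75},
  {"dp": [0,0.028,-0.022],"angular": [0,0,0.001],"gripper": 75},
  {"dp": [0,0.028,-0.022],"angular": [0,0,0.001],"gripper": 75},
  {"dp": [0,0.004,0.004],"angular": [0,0,0],"gripper": 75},
  {"dp": [0,0.004,0.004],"angular": [0,0,0],"gripper": 75},
  {"dp": [0,0.004,0.004],"angular": [0,0,0],"gripper": 75},
  {"dp": [0,0.004,0.004],"angular": [0,0,0],"gripper": 75},
])

```text
clock: 21.5
position: [0.5315, -0.0458, 0.0165]
ee_rot: [0.67, 0.225, 0.671, -0.227]
contact_force: [-4.3, -4.6, 1.4]
width: 0.0749
```

```bash
python3 wp.py
python3 - <<'E'
from edge import *
t=view();g=t.astype(int);cv2.imwrite("pics/v5.png",t)
im=get_image("scene")
# z=.02 warp for the red line, z=.03 for the plate: Y positions along rows
for z in(.02,.03):
    W=((.44,-.06),(.64,-.06),(.64,.06),(.44,.06));dst=np.float32([[(.06-y)*4000,(.64-x)*4000] for x,y in W])
    t=cv2.warpPerspective(im["image"],cv2.getPerspectiveTransform(np.float32(proj(im,[np.r_[c2w(p),z] for p in W])),dst),(480,800)).astype(int)
    for x in(.50,.52,.54,.56,.58):
        r=t[int((.64-x)*4000)-8:int((.64-x)*4000)+8].mean(0)
        red=np.where((r[:,2]>1.4*r[:,1]))[0];wh=np.where(r.min(1)>130)[0]
        f=lambda a:[round(.06-q/4000,4) for q in(a.min(),a.max())] if len(a) else None
        print(z,x,'red',f(red),'white',f(wh[wh>100]) )
E
```

```text
pos [ 0.5315 -0.0458  0.0165] jaw -37.2 tilt [-0.002 -0.003 -1.   ] F [-4.3 -4.6  1.4] w 0.0749 t 21.5
tilt fix y,z [-0.0002  0.0023] c-frame [ 0.5214 -0.1127] Fc [-4.83 -4.04]
[-0.066, -0.266, -0.422] 0.005
-0.16 [(np.float64(0.6005), np.float64(0.6135))]
-0.14 [(np.float64(0.6005), np.float64(0.621))]
-0.12 [(np.float64(0.5028), np.float64(0.621))]
-0.1 [(np.float64(0.5028), np.float64(0.621))]
-0.08 [(np.float64(0.5028), np.float64(0.621))]
-0.06 [(np.float64(0.5028), np.float64(0.615))]
-0.04 [(np.float64(0.5028), np.float64(0.5947))]
-0.02 [(np.float64(0.5028), np.float64(0.5743))]
-0.0 [(np.float64(0.5028), np.float64(0.5538))]
x 0.52 Y -0.1295 0.0039
x 0.54 Y -0.1295 0.0039
x 0.56 Y -0.1368 -0.006
x 0.58 Y -0.1294 -0.0403
0.02 0.5 red None white None
0.02 0.52 red None white [np.float64(0.0347), np.float64(-0.0188)]
0.02 0.54 red None white [np.float64(0.0347), np.float64(-0.0258)]
0.02 0.56 red None white [np.float64(0.0347), np.float64(-0.0598)]
0.02 0.58 red None white [np.float64(0.0347), np.float64(-0.0598)]
0.03 0.5 red None white None
0.03 0.52 red None white [np.float64(0.0312), np.float64(0.0275)]
0.03 0.54 red None white [np.float64(0.033), np.float64(-0.0345)]
0.03 0.56 red None white [np.float64(0.0328), np.float64(-0.0598)]
0.03 0.58 red None white [np.float64(0.0335), np.float64(-0.0598)]
```

View pics/v5.png

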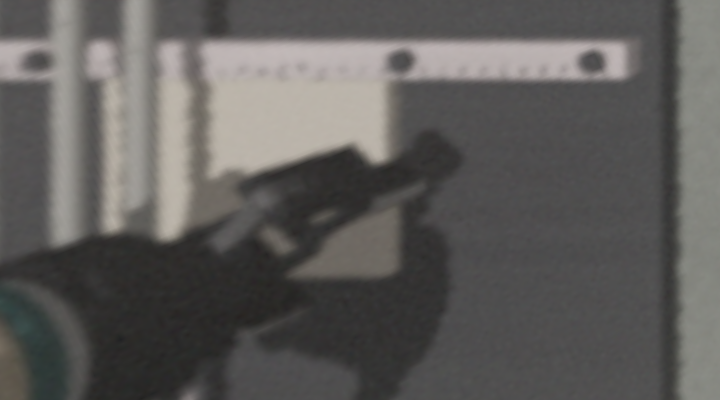

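Scene top view: the leading edge is at column ~103 (Y≈8.5–10.5 mm) and the plate is flush to the fence. The line is at Y≈15.9 mm. I nudge 3 mm, then back off and look at the line from the far side with the wrist camera.

Emit:
arm_command([
  {"dp": [0,0.0215,-0.0155],"angular": [0,0,0.002],"gripper": 75},
  {"dp": [0,0.003,0.003],"angular": [0,0,0],"gripper": 75},
  {"dp": [0,0.003,0.003],"angular": [0,0,0],"gripper": 75},
  {"dp": [0,0,0],"angular": [0,0,0],"gripper": 75},
  {"dp": [0,-0.03,0.03],"angular": [0,0,0],"gripper": 75},
  {"dp": [0,-0.06,-0.06],"angular": [0,0,0],"gripper": 75},
  {"dp": [-0.4,0,0],"angular": [0,0,0],"gripper": 75},
  {"dp": [-0.5,0,0],"angular": [0,0,0],"gripper": 75},
])

```text
clock: 22.65
position: [0.5207, -0.048, 0.1227]
ee_rot: [0.667, 0.227, 0.673, -0.226]
contact_force: [1.7, 0.1, -0.0]
width: 0.0747
```

```bash
python3 - <<'E'
from plan import *
im=get_image("wrist");print(im["mount"].round(3))
plan(*c2w((.55,.09)),.19,-37.7,3)
E
python3 wp.py|tail -5
```

```text
[[ 0.     0.268 -0.963 -0.142]
 [ 0.001  0.963  0.268  0.069]
 [ 1.    -0.001 -0.    -0.001]
 [ 0.     0.     0.     1.   ]]
pos [ 0.5256 -0.049   0.1309] jaw -37.4 tilt [ 0.008  0.001 -1.   ] F [2.  0.7 4.3] w 0.0749 t 22.7
tilt fix y,z [ 0.0036 -0.0033] c-frame [ 0.5151 -0.1152] Fc [2.12 0.45]
[-0.164, 0.474, -0.332] 0.001
[-0.164, 0.473, -0.333] 0.001
[-0.164, 0.472, -0.334] 0.001
-0.02 [(np.float64(0.5025), np.float64(0.6076))]
x 0.52 Y -0.1271 0.0116
x 0.54 Y -0.1272 0.0116
x 0.56 Y -0.1274 0.0116
x 0.58 Y -0.1274 -0.004
```

Emit:
arm_command([
  {"dp": [-0.167,0.177,-0.383],"angular": [0,0,0],"gripper": 75},
  {"dp": [-0.167,0.177,-0.383],"angular": [0,0,0],"gripper": 75},
  {"dp": [0,0,0],"angular": [0,0.004,-0.003],"gripper": 75},
  {"dp": [0,0,0],"angular": [0,0,0],"gripper": 75},
  {"dp": [0,0,0],"angular": [0,0,0],"gripper": 75},
  {"dp": [0,0,0],"angular": [0,0,0],"gripper": 75},
  {"dp": [0,0,0],"angular": [0,0,0],"gripper": 75},
  {"dp": [0,0,0],"angular": [0,0,0],"gripper": 75},
])

```text
clock: 23.75
position: [0.4816, 0.0399, 0.1678]
ee_rot: [0.672, 0.231, 0.666, -0.227]
contact_force: [0.2, 0.0, 0.9]
width: 0.0751
```

```bash
cat > line.py <<'E'
from plan import *
plan(*c2w((.513,-.13)),.06,-37.7,1)
im=wristim();out=[]
for z in(.02,.03):
    W=((.47,-.03),(.62,-.03),(.62,.05),(.47,.05));dst=np.float32([[(.05-y)*5000,(.62-x)*5000] for x,y in W])
    t=cv2.warpPerspective(im["image"],cv2.getPerspectiveTransform(np.float32(proj(im,[np.r_[c2w(p),z] for p in W])),dst),(400,750));out.append(t[:590])
    for x in np.arange(.51,.6,.015):
        r=t[int((.62-x)*5000)-6:int((.62-x)*5000)+6].astype(float).mean(0)
        red=np.where((r[:,2]>1.25*r[:,1]))[0];wh=np.where(r.min(1)>110)[0]
        f=lambda a:[round(.05-q/5000,4) for q in(a.min(),a.max())] if len(a) else None
        print(z,round(x,3),'red',f(red),'white',f(wh))
cv2.imwrite(sys.argv[1],np.hstack(out))
E
python3 line.py pics/line1.png
```

```text
pos [0.4816 0.0399 0.1678] jaw -37.8 tilt [ 0.01   0.002 -1.   ] F [0.2 0.  0.9] w 0.0751 t 23.75
tilt fix y,z [ 0.0042 -0.0048] c-frame [ 0.4828 -0.0214] Fc [0.21 0.01]
[0.898, -0.461, 0.818] -0.001
0.02 0.51 red [np.float64(0.0194), np.float64(0.0152)] white [np.float64(0.012), np.float64(-0.0298)]
0.02 0.525 red [np.float64(0.0192), np.float64(0.0152)] white [np.float64(0.012), np.float64(-0.0298)]
0.02 0.54 red [np.float64(0.0194), np.float64(0.0152)] white [np.float64(0.012), np.float64(-0.0298)]
0.02 0.555 red [np.float64(0.0192), np.float64(0.0152)] white [np.float64(0.012), np.float64(-0.0298)]
0.02 0.57 red [np.float64(0.0192), np.float64(0.0152)] white [np.float64(0.0122), np.float64(-0.0298)]
0.02 0.585 red [np.float64(0.0192), np.float64(0.0152)] white [np.float64(0.012), np.float64(-0.0298)]
0.03 0.51 red [np.float64(0.0196), np.float64(0.0156)] white [np.float64(0.0126), np.float64(-0.0298)]
0.03 0.525 red [np.float64(0.0194), np.float64(0.0156)] white [np.float64(0.0126), np.float64(-0.0298)]
0.03 0.54 red [np.float64(0.0196), np.float64(0.0156)] white [np.float64(0.0124), np.float64(-0.0298)]
0.03 0.555 red [np.float64(0.0196), np.float64(0.0156)] white [np.float64(0.0126), np.float64(-0.0298)]
0.03 0.57 red [np.float64(0.0196), np.float64(0.0156)] white [np.float64(0.0126), np.float64(-0.0298)]
0.03 0.585 red [np.float64(0.0196), np.float64(0.0156)] white [np.float64(0.0126), np.float64(-0.0298)]
```

View pics/line1.png

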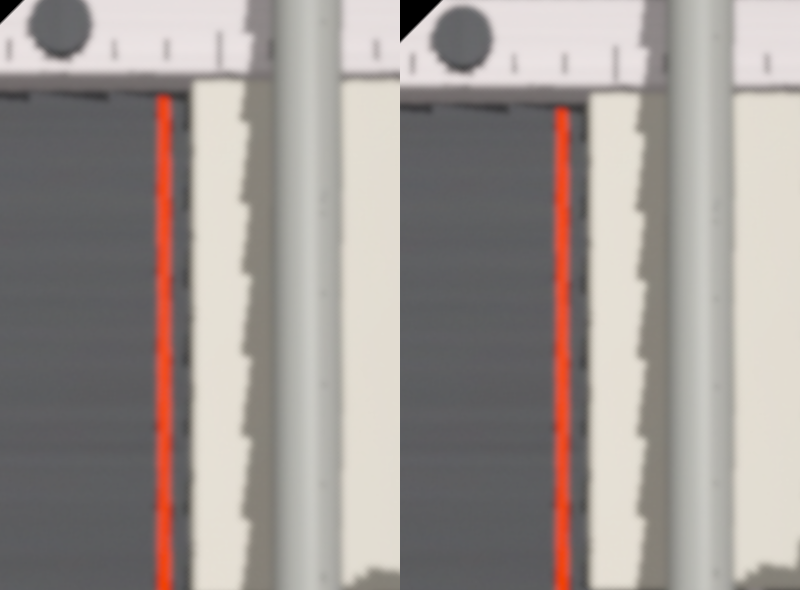

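The wrist view shows the red line (left panel, column 165) with the plate's leading edge at column 190, flush and parallel. The edge is 4.6 mm short of the line's middle, so I need about 4.2 mm more.

Emit:
arm_command([
  {"dp": [0,-0.202,0.379],"angular": [0,0.004,-0.005],"gripper": 75},
  {"dp": [0,-0.202,0.379],"angular": [0,0,0],"gripper": 75},
  {"dp": [0.3,0,0],"angular": [0,0,0],"gripper": 75},
  {"dp": [0.3,0,0],"angular": [0,0,0],"gripper": 75},
  {"dp": [0.25,0,0],"angular": [0,0,0],"gripper": 75},
  {"dp": [0,0,0],"angular": [0,0,0],"gripper": 75},
  {"dp": [0,0,0],"angular": [0,0,0],"gripper": 75},
  {"dp": [0,0,0],"angular": [0,0,0],"gripper": 75},
])

```text
clock: 24.8
position: [0.5294, -0.0583, 0.0662]
ee_rot: [0.672, 0.229, 0.666, -0.228]
contact_force: [-0.2, -0.1, 0.7]
width: 0.0751
```

Run:
```python
from plan import *
plan(*c2w((.513,-.119)),.0165,-37.7,1)
```

```text
pos [ 0.5294 -0.0583  0.0662] jaw -37.8 tilt [ 0.008 -0.002 -1.   ] F [-0.2 -0.1  0.7] w 0.0751 t 24.8
tilt fix y,z [ 0.0048 -0.0022] c-frame [ 0.5178 -0.1249] Fc [-0.23 -0.05]
[0.414, 0.007, -0.063] -0.001
```

Emit:
arm_command([
  {"dp": [0.05,0.004,-0.065],"angular": [0,0.005,-0.002],"gripper": 75},
  {"dp": [0.1,0,0],"angular": [0,0,0],"gripper": 75},
  {"dp": [0.1,0,0],"angular": [0,0,0],"gripper": 75},
  {"dp": [0.1,0,0],"angular": [0,0,0],"gripper": 75},
  {"dp": [0.04,0,0],"angular": [0,0,0],"gripper": 75},
  {"dp": [0,0,0],"angular": [0,0,0],"gripper": 75},
  {"dp": [0,0,0],"angular": [0,0,0],"gripper": 75},
  {"dp": [0,0,0],"angular": [0,0,0],"gripper": 75},
])

```text
clock: 25.8
position: [0.5244, -0.0528, 0.0176]
ee_rot: [0.67, 0.229, 0.668, -0.228]
contact_force: [0.4, 0.2, 0.2]
width: 0.0752
```

Run:
```python
from plan import *
plan(*c2w((.513,-.119)),.0167,-37.7,1)
```

```text
pos [ 0.5244 -0.0528  0.0176] jaw -37.7 tilt [ 0.003 -0.    -1.   ] F [0.4 0.2 0.2] w 0.0752 t 25.8
tilt fix y,z [ 0.0013 -0.0009] c-frame [ 0.5135 -0.1188] Fc [0.42 0.19]
[0.008, -0.004, -0.002] -0.0
```

Emit:
arm_command([
  {"dp": [0.007,0.02,0.02],"angular": [0,0,0],"gripper": 75},
  {"dp": [0,0.02,0.02],"angular": [0,0,0],"gripper": 75},
  {"dp": [0,0.02,0.02],"angular": [0,0,0],"gripper": 75},
  {"dp": [0,0.022,-0.014],"angular": [0,0,0],"gripper": 75},
  {"dp": [0,0.022,-0.014],"angular": [0,0,0],"gripper": 75},
  {"dp": [0,0.022,-0.014],"angular": [0,0,0],"gripper": 75},
  {"dp": [0,0.004,0.004],"angular": [0,0,0],"gripper": 75},
  {"dp": [0,0.004,0.004],"angular": [0,0,0],"gripper": 75},
])

```text
clock: 26.8
position: [0.5308, -0.0432, 0.0161]
ee_rot: [0.666, 0.224, 0.673, -0.229]
contact_force: [-2.7, -3.8, 1.4]
width: 0.0749
```

```bash
python3 wp.py
```

```text
pos [ 0.5308 -0.0432  0.0161] jaw -37.4 tilt [-0.011 -0.004 -1.   ] F [-2.7 -3.8  1.4] w 0.0749 t 26.8
tilt fix y,z [-0.0042  0.0064] c-frame [ 0.5211 -0.1101] Fc [-3.18 -3.41]
[-0.07, -0.281, -0.403] 0.003
-0.16 [(np.float64(0.6005), np.float64(0.6105))]
-0.14 [(np.float64(0.6005), np.float64(0.621))]
-0.12 [(np.float64(0.5028), np.float64(0.6209))]
-0.1 [(np.float64(0.5028), np.float64(0.6209))]
-0.08 [(np.float64(0.5028), np.float64(0.6209))]
-0.06 [(np.float64(0.5028), np.float64(0.6169))]
-0.04 [(np.float64(0.5029), np.float64(0.5968))]
-0.02 [(np.float64(0.5028), np.float64(0.5766))]
-0.0 [(np.float64(0.5028), np.float64(0.5563))]
x 0.52 Y -0.1267 0.0032
x 0.54 Y -0.1267 0.0032
x 0.56 Y -0.1345 -0.0036
x 0.58 Y -0.1267 -0.0235
```

Emit:
arm_command([
  {"dp": [0,0.016,-0.008],"angular": [0,-0.002,0.004],"gripper": 75},
  {"dp": [0,0.016,-0.008],"angular": [0,0,0],"gripper": 75},
  {"dp": [0,0.003,0.003],"angular": [0,0,0],"gripper": 75},
  {"dp": [0,0.003,0.003],"angular": [0,0,0],"gripper": 75},
  {"dp": [0,0,0],"angular": [0,0,0],"gripper": 75},
  {"dp": [0,0,0],"angular": [0,0,0],"gripper": 75},
  {"dp": [0,0,0],"angular": [0,0,0],"gripper": 75},
  {"dp": [0,0,0],"angular": [0,0,0],"gripper": 75},
])

```text
clock: 27.85
position: [0.5305, -0.0407, 0.0162]
ee_rot: [0.667, 0.223, 0.673, -0.229]
contact_force: [-3.0, -3.0, 0.1]
width: 0.0749
```

```bash
python3 wp.py|grep -v "^-0"
```

```text
pos [ 0.5305 -0.0407  0.0162] jaw -37.3 tilt [-0.009 -0.005 -1.   ] F [-3.  -3.   0.1] w 0.0749 t 27.85
tilt fix y,z [-0.0028  0.0063] c-frame [ 0.5211 -0.1076] Fc [-3.32 -2.62]
[-0.07, -0.295, -0.389] 0.005
x 0.52 Y -0.1242 0.0024
x 0.54 Y -0.1242 0.0024
x 0.56 Y -0.1315 -0.0014
x 0.58 Y -0.1242 -0.021
```

Emit:
arm_command([
  {"dp": [0,0.015,-0.007],"angular": [0,-0.002,0.004],"gripper": 75},
  {"dp": [0,0.003,0.003],"angular": [0,0,0],"gripper": 75},
  {"dp": [0,0,0],"angular": [0,0,0],"gripper": 75},
  {"dp": [0,-0.03,0.03],"angular": [0,0,0],"gripper": 75},
  {"dp": [0,-0.06,-0.06],"angular": [0,0,0],"gripper": 75},
  {"dp": [-0.4,0,0],"angular": [0,0,0],"gripper": 75},
  {"dp": [-0.5,0.1,-0.2],"angular": [0,0,0],"gripper": 75},
  {"dp": [-0.167,0.25,-0.45],"angular": [0,0,0],"gripper": 75},
])

```text
clock: 28.9
position: [0.4906, 0.0331, 0.1446]
ee_rot: [0.671, 0.23, 0.668, -0.228]
contact_force: [0.7, 0.6, -0.2]
width: 0.0749
```

Emit:
arm_command([
  {"dp": [0,0.05,-0.1],"angular": [0,0,0],"gripper": 75},
  {"dp": [0,0,0],"angular": [0,0,0],"gripper": 75},
  {"dp": [0,0,0],"angular": [0,0,0],"gripper": 75},
  {"dp": [0,0,0],"angular": [0,0,0],"gripper": 75},
  {"dp": [0,0,0],"angular": [0,0,0],"gripper": 75},
  {"dp": [0,0,0],"angular": [0,0,0],"gripper": 75},
  {"dp": [0,0,0],"angular": [0,0,0],"gripper": 75},
  {"dp": [0,0,0],"angular": [0,0,0],"gripper": 75},
])

```text
clock: 29.9
position: [0.4862, 0.0448, 0.1443]
ee_rot: [0.672, 0.23, 0.666, -0.227]
contact_force: [0.8, -1.2, 0.9]
width: 0.075
```

```bash
python3 line.py pics/line2.png
```

```text
pos [0.4862 0.0448 0.1443] jaw -37.8 tilt [ 0.01   0.001 -1.   ] F [ 0.8 -1.2  0.9] w 0.075 t 29.9
tilt fix y,z [ 0.0043 -0.0044] c-frame [ 0.488  -0.0171] Fc [ 0.6  -1.25]
[0.702, -0.517, 0.813] -0.001
0.02 0.51 red [np.float64(0.0192), np.float64(0.0158)] white [np.float64(0.0158), np.float64(-0.0298)]
0.02 0.525 red [np.float64(0.0192), np.float64(0.0158)] white [np.float64(0.0156), np.float64(-0.0298)]
0.02 0.54 red [np.float64(0.0194), np.float64(0.0158)] white [np.float64(0.0158), np.float64(-0.0298)]
0.02 0.555 red [np.float64(0.0192), np.float64(0.0158)] white [np.float64(0.0158), np.float64(-0.0298)]
0.02 0.57 red [np.float64(0.0192), np.float64(0.0158)] white [np.float64(0.0158), np.float64(-0.0298)]
0.02 0.585 red [np.float64(0.0194), np.float64(0.0158)] white [np.float64(0.0158), np.float64(-0.0298)]
0.03 0.51 red [np.float64(0.0198), np.float64(0.0164)] white [np.float64(0.0164), np.float64(-0.0298)]
0.03 0.525 red [np.float64(0.0196), np.float64(0.0164)] white [np.float64(0.0162), np.float64(-0.0298)]
0.03 0.54 red [np.float64(0.0198), np.float64(0.0164)] white [np.float64(0.0164), np.float64(-0.0298)]
0.03 0.555 red [np.float64(0.0196), np.float64(0.0164)] white [np.float64(0.0164), np.float64(-0.0298)]
0.03 0.57 red [np.float64(0.0198), np.float64(0.0164)] white [np.float64(0.0164), np.float64(-0.0298)]
0.03 0.585 red [np.float64(0.0198), np.float64(0.0164)] white [np.float64(0.0164), np.float64(-0.0298)]
```

View pics/line2.png

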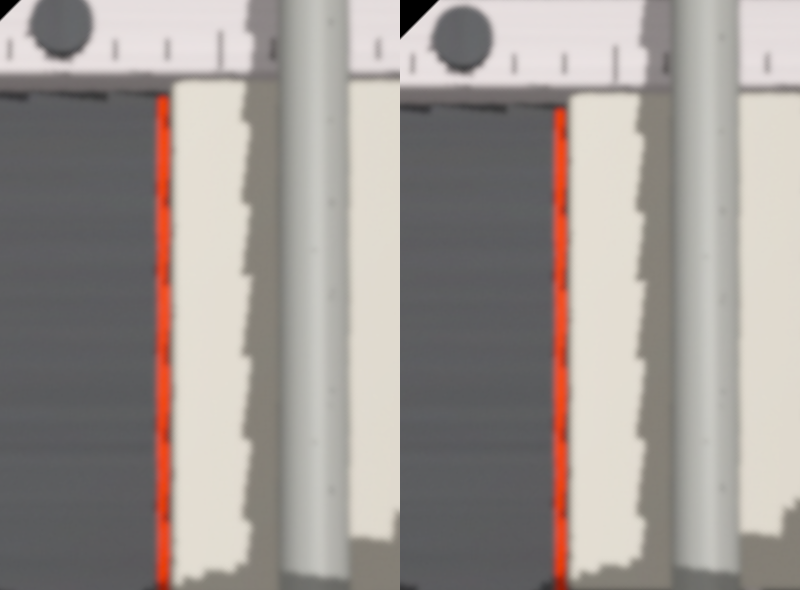

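The leading edge is now on the line: the white edge sits at the red line's near side, about 1 mm before its middle, and it's parallel and flush. Now the weight.

```bash
python3 plan.py .445 -.36 .17 -37.8 8
```

```text
pos [0.4862 0.0448 0.1443] jaw -37.8 tilt [ 0.01   0.001 -1.   ] F [-0.1 -0.4 -0. ] w 0.0746 t 29.95
tilt fix y,z [ 0.0044 -0.0044] c-frame [ 0.488  -0.0171] Fc [-0.18 -0.4 ]
[-0.027, -0.36, 0.224] 0.0
[-0.027, -0.36, 0.224] 0.0
[-0.027, -0.36, 0.224] 0.0
[-0.027, -0.36, 0.224] 0.0
[-0.027, -0.36, 0.224] 0.0
[-0.027, -0.36, 0.224] 0.0
[-0.027, -0.36, 0.224] 0.0
[-0.027, -0.36, 0.224] 0.0
```

Emit:
arm_command([
  {"dp": [-0.1,-0.36,0.224],"angular": [0,0.004,-0.004],"gripper": 50},
  {"dp": [-0.06,-0.36,0.224],"angular": [0,0,0],"gripper": 50},
  {"dp": [-0.03,-0.36,0.224],"angular": [0,0,0],"gripper": 50},
  {"dp": [-0.03,-0.36,0.224],"angular": [0,0,0],"gripper": 50},
  {"dp": [0,-0.36,0.224],"angular": [0,0,0],"gripper": 50},
  {"dp": [0,-0.36,0.224],"angular": [0,0,0],"gripper": 50},
  {"dp": [0,-0.36,0.224],"angular": [0,0,0],"gripper": 50},
  {"dp": [0,-0.25,0.15],"angular": [0,0,0],"gripper": 50},
])

```text
clock: 30.95
position: [0.4477, -0.3537, 0.1725]
ee_rot: [0.672, 0.226, 0.668, -0.226]
contact_force: [-0.3, 0.7, -0.4]
width: 0.0504
```

```bash
cat > knob.py <<'E'
from plan import *
def knob(im,near,lab):
    P=cloud(im);g=im["image"].astype(int)
    m=(g.max(2)<75)&(P[...,2]>.055)&(P[...,2]<.095)&(np.hypot(P[...,0]-near[0],P[...,1]-near[1])<.035)
    k,l,st,c=cv2.connectedComponentsWithStats(m.astype(np.uint8))
    if k<2: print(lab,'none');return
    i=1+st[1:,4].argmax();v,u=np.where(l==i)
    (cx,cy),rr=cv2.minEnclosingCircle(np.float32(np.c_[u,v]))
    # top face pixels by depth
    q=P[l==i];t=q[q[:,2]>np.percentile(q[:,2],90)-.004]
    print(lab,st[i],'top z',np.percentile(q[:,2],90).round(4),'top mean',np.round((t.min(0)+t.max(0))/2,4),'centroid@.067',np.round(plane(im,c[i],.067),4))
plan(.453,-.385,.12,-37.8,1)
for n in("scene","side"): knob(get_image(n),(.453,-.385),n)
im=wristim();knob(im,(.453,-.385),'wrist');cv2.imwrite("pics/knob.png",im["image"])
E
python3 knob.py
```

```text
pos [ 0.4477 -0.3537  0.1725] jaw -37.3 tilt [ 0.006 -0.001 -1.   ] F [-0.3  0.7 -0.4] w 0.0504 t 30.95
tilt fix y,z [ 0.0036 -0.0017] c-frame [ 0.3993 -0.4075] Fc [-0.16  0.76]
[0.438, -0.181, 0.193] 0.005
scene [172 348  20  21 313] top z 0.079 top mean [ 0.4532 -0.3844  0.078 ] centroid@.067 [[ 0.4525 -0.3837  0.067 ]]
side [399 325  13  14 146] top z 0.0783 top mean [ 0.4496 -0.3855  0.0773] centroid@.067 [[ 0.4512 -0.3844  0.067 ]]
wrist [ 337  250   45   49 1651] top z 0.0781 top mean [ 0.4542 -0.3811  0.0766] centroid@.067 [[ 0.4532 -0.3823  0.067 ]]
```

View pics/knob.png

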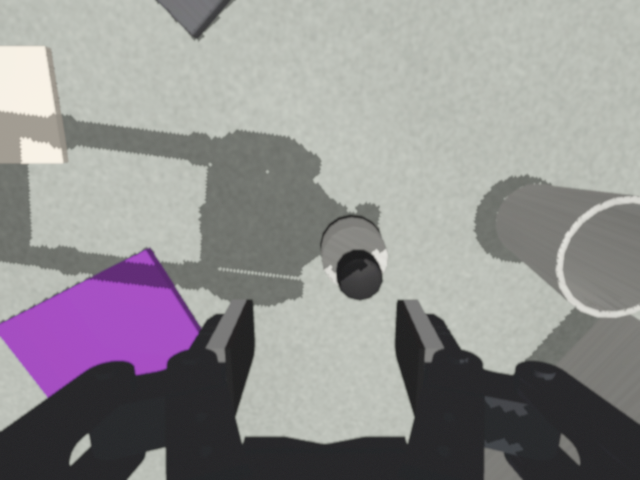

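The wrist view shows the knob at (358,273) with the cup well to the right (600,255). All three cameras put the knob at (0.453, -0.383) with its top at 78 mm.

Emit:
arm_command([
  {"dp": [0,-0.167,0.183],"angular": [0.004,0.003,-0.002],"gripper": 50},
  {"dp": [0,0,0],"angular": [0,0,0],"gripper": 50},
  {"dp": [0.25,0,0],"angular": [0,0,0],"gripper": 50},
  {"dp": [0.25,0,0],"angular": [0,0,0],"gripper": 50},
  {"dp": [0,0,0],"angular": [0,0,0],"gripper": 50},
  {"dp": [0,0,0],"angular": [0,0,0],"gripper": 50},
  {"dp": [0,0,0],"angular": [0,0,0],"gripper": 50},
  {"dp": [0,0,0],"angular": [0,0,0],"gripper": 50},
])

```text
clock: 32.1
position: [0.455, -0.3734, 0.1151]
ee_rot: [0.67, 0.228, 0.669, -0.225]
contact_force: [0.3, -0.2, -0.5]
width: 0.05
```

```bash
python3 plan.py .453 -.383 .046 -37.8 1
```

```text
pos [ 0.455  -0.3734  0.1151] jaw -37.4 tilt [ 0.003  0.003 -1.   ] F [ 0.3 -0.2 -0.5] w 0.05 t 32.1
tilt fix y,z [ 0.0002 -0.0027] c-frame [ 0.404 -0.428] Fc [ 0.25 -0.22]
[0.576, -0.074, 0.036] 0.004
```

Emit:
arm_command([
  {"dp": [0,-0.08,0.036],"angular": [0.003,0,-0.002],"gripper": 50},
  {"dp": [0.1,0,0],"angular": [0,0,0],"gripper": 50},
  {"dp": [0.1,0,0],"angular": [0,0,0],"gripper": 50},
  {"dp": [0,0,0],"angular": [0,0,0],"gripper": 50},
  {"dp": [0,0,0],"angular": [0,0,0],"gripper": 50},
  {"dp": [0,0,0],"angular": [0,0,0],"gripper": 50},
  {"dp": [0,0,0],"angular": [0,0,0],"gripper": 50},
  {"dp": [0,0,0],"angular": [0,0,0],"gripper": 50},
])

```text
clock: 33.1
position: [0.4526, -0.385, 0.09]
ee_rot: [0.67, 0.229, 0.669, -0.229]
contact_force: [-0.1, 0.7, 0.4]
width: 0.0501
```

```bash
python3 plan.py .453 -.383 .046 -37.8 1
```

```text
pos [ 0.4526 -0.385   0.09  ] jaw -37.7 tilt [ 0.002 -0.    -1.   ] F [-0.1  0.7  0.4] w 0.0501 t 33.1
tilt fix y,z [ 0.0009 -0.0004] c-frame [ 0.4002 -0.4392] Fc [0.03 0.7 ]
[0.367, 0.015, -0.007] 0.001
```

Lower, check height, then close with low force.

Emit:
arm_command([
  {"dp": [0.12,0.012,-0.007],"angular": [0,0,0],"gripper": 50},
  {"dp": [0.12,0,0],"angular": [0,0,0],"gripper": 50},
  {"dp": [0.11,0,0],"angular": [0,0,0],"gripper": 50},
  {"dp": [0,0,0],"angular": [0,0,0],"gripper": 50},
  {"dp": [0,0,0],"angular": [0,0,0],"gripper": 20},
  {"dp": [0,0,0],"angular": [0,0,0],"gripper": 20},
  {"dp": [0,0,0],"angular": [0,0,0],"gripper": 20},
  {"dp": [0,0,0],"angular": [0,0,0],"gripper": 20},
], grip_force=35)

```text
clock: 34.1
position: [0.4526, -0.3828, 0.0441]
ee_rot: [0.669, 0.229, 0.669, -0.228]
contact_force: [0.1, 0.2, -1.8]
width: 0.0271
```

```bash
python3 plan.py .453 -.383 .15 -37.8 2
```

```text
pos [ 0.4526 -0.3828  0.0441] jaw -37.7 tilt [ 0.001  0.001 -1.   ] F [ 0.1  0.2 -1.8] w 0.0271 t 34.1
tilt fix y,z [ 0.     -0.0007] c-frame [ 0.4005 -0.437 ] Fc [0.07 0.16]
[-0.441, 0.0, 0.002] 0.0
[-0.441, 0.0, 0.002] 0.0
```

Emit:
arm_command([
  {"dp": [-0.1,0,0],"angular": [0,0,0],"gripper": 20},
  {"dp": [-0.2,0,0],"angular": [0,0,0],"gripper": 20},
  {"dp": [-0.3,0,0],"angular": [0,0,0],"gripper": 20},
  {"dp": [-0.3,0,0],"angular": [0,0,0],"gripper": 20},
  {"dp": [-0.15,0,0],"angular": [0,0,0],"gripper": 20},
  {"dp": [0,0,0],"angular": [0,0,0],"gripper": 20},
  {"dp": [0,0,0],"angular": [0,0,0],"gripper": 20},
  {"dp": [0,0,0],"angular": [0,0,0],"gripper": 20},
])

```text
clock: 35.1
position: [0.4497, -0.38, 0.1736]
ee_rot: [0.667, 0.23, 0.672, -0.227]
contact_force: [-0.3, -0.2, -3.8]
width: 0.0272
```

```bash
python3 plan.py .5576 -.0165 .16 -37.8 12
```

```text
pos [ 0.4497 -0.38    0.1736] jaw -37.7 tilt [-0.005  0.007 -1.   ] F [-0.3 -0.2 -3.8] w 0.0272 t 35.1
tilt fix y,z [-0.0052 -0.0013] c-frame [ 0.3979 -0.4339] Fc [-0.3  -0.18]
[0.009, 0.246, -0.095] 0.0
[0.009, 0.246, -0.095] 0.0
[0.009, 0.246, -0.095] 0.0
[0.009, 0.246, -0.095] 0.0
[0.009, 0.245, -0.095] 0.0
[0.009, 0.245, -0.095] 0.0
[0.009, 0.245, -0.095] 0.0
[0.009, 0.245, -0.095] 0.0
[0.009, 0.245, -0.095] 0.0
[0.009, 0.245, -0.095] 0.0
[0.009, 0.245, -0.095] 0.0
[0.009, 0.245, -0.095] 0.0
```

Weight is held (3.8 N ≈ 0.4 kg). Carry it over.

Emit:
arm_command([
  {"dp": [0.005,0.12,-0.05],"angular": [0,-0.005,-0.001],"gripper": 20},
  {"dp": [0.005,0.246,-0.095],"angular": [0,0,0],"gripper": 20},
  {"dp": [0.005,0.246,-0.095],"angular": [0,0,0],"gripper": 20},
  {"dp": [0.005,0.246,-0.095],"angular": [0,0,0],"gripper": 20},
  {"dp": [0.005,0.246,-0.095],"angular": [0,0,0],"gripper": 20},
  {"dp": [0.005,0.246,-0.095],"angular": [0,0,0],"gripper": 20},
  {"dp": [0.005,0.246,-0.095],"angular": [0,0,0],"gripper": 20},
  {"dp": [0.005,0.246,-0.095],"angular": [0,0,0],"gripper": 20},
])

```text
clock: 36.1
position: [0.5153, -0.1374, 0.1634]
ee_rot: [0.665, 0.233, 0.673, -0.227]
contact_force: [-0.2, -0.3, -4.8]
width: 0.0271
```

```bash
python3 plan.py .5576 -.0165 .15 -37.8 4
```

```text
pos [ 0.5153 -0.1374  0.1634] jaw -37.9 tilt [-0.008  0.012 -1.   ] F [-0.2 -0.3 -4.8] w 0.0271 t 36.1
tilt fix y,z [-0.0087 -0.0027] c-frame [ 0.4937 -0.2016] Fc [-0.21 -0.23]
[0.028, 0.253, -0.085] -0.0
[0.028, 0.253, -0.085] -0.0
[0.028, 0.253, -0.085] -0.0
[0.028, 0.253, -0.085] -0.0
```

Emit:
arm_command([
  {"dp": [0.03,0.253,-0.085],"angular": [0,-0.009,-0.003],"gripper": 20},
  {"dp": [0.03,0.25,-0.085],"angular": [0,0,0],"gripper": 20},
  {"dp": [0.03,0.22,-0.075],"angular": [0,0,0],"gripper": 20},
  {"dp": [0.03,0.16,-0.06],"angular": [0,0,0],"gripper": 20},
  {"dp": [0,0.06,-0.02],"angular": [0,0,0],"gripper": 20},
  {"dp": [0,0,0],"angular": [0,0,0],"gripper": 20},
  {"dp": [0,0,0],"angular": [0,0,0],"gripper": 20},
  {"dp": [0,0,0],"angular": [0,0,0],"gripper": 20},
])

```text
clock: 37.1
position: [0.5495, -0.0127, 0.1457]
ee_rot: [0.666, 0.228, 0.672, -0.228]
contact_force: [0.9, -0.6, -4.0]
width: 0.027
```

```bash
python3 plan.py .5576 -.0165 .0741 -37.8 2
```

```text
pos [ 0.5495 -0.0127  0.1457] jaw -37.6 tilt [-0.007  0.003 -1.   ] F [ 0.9 -0.6 -4. ] w 0.027 t 37.1
tilt fix y,z [-0.005   0.0014] c-frame [ 0.5435 -0.0822] Fc [ 0.81 -0.66]
[0.298, 0.008, 0.036] 0.001
[0.298, 0.008, 0.036] 0.001
```

Emit:
arm_command([
  {"dp": [0,0.016,0.07],"angular": [0,-0.005,0.001],"gripper": 20},
  {"dp": [0.1,0,0],"angular": [0,0,0],"gripper": 20},
  {"dp": [0.12,0,0],"angular": [0,0,0],"gripper": 20},
  {"dp": [0.12,0,0],"angular": [0,0,0],"gripper": 20},
  {"dp": [0.06,0,0],"angular": [0,0,0],"gripper": 20},
  {"dp": [0,0,0],"angular": [0,0,0],"gripper": 20},
  {"dp": [0,0,0],"angular": [0,0,0],"gripper": 20},
  {"dp": [0,0,0],"angular": [0,0,0],"gripper": 20},
])

```text
clock: 38.1
position: [0.5574, -0.018, 0.0935]
ee_rot: [0.669, 0.228, 0.669, -0.229]
contact_force: [0.1, -0.1, -4.5]
width: 0.027
```

```bash
python3 plan.py .5576 -.0165 .0741 -37.8 2
```

```text
pos [ 0.5574 -0.018   0.0935] jaw -37.7 tilt [-0.001 -0.001 -1.   ] F [ 0.1 -0.1 -4.5] w 0.027 t 38.1
tilt fix y,z [-0.0004  0.0009] c-frame [ 0.5507 -0.0884] Fc [ 0.13 -0.11]
[0.081, 0.005, -0.003] 0.0
[0.081, 0.005, -0.003] 0.0
```

Emit:
arm_command([
  {"dp": [0.04,0,0],"angular": [0,0,0],"gripper": 20},
  {"dp": [0.035,0,0],"angular": [0,0,0],"gripper": 20},
  {"dp": [0.025,0,0],"angular": [0,0,0],"gripper": 20},
  {"dp": [0.015,0,0],"angular": [0,0,0],"gripper": 20},
  {"dp": [0.01,0,0],"angular": [0,0,0],"gripper": 20},
  {"dp": [0,0,0],"angular": [0,0,0],"gripper": 20},
  {"dp": [0,0,0],"angular": [0,0,0],"gripper": 20},
  {"dp": [0,0,0],"angular": [0,0,0],"gripper": 20},
])

```text
clock: 39.1
position: [0.5581, -0.0181, 0.0783]
ee_rot: [0.669, 0.228, 0.669, -0.229]
contact_force: [-0.7, -0.0, -4.3]
width: 0.027
```

Emit:
arm_command([
  {"dp": [0.008,0,0],"angular": [0,0,0],"gripper": 20},
  {"dp": [0.008,0,0],"angular": [0,0,0],"gripper": 20},
  {"dp": [0.008,0,0],"angular": [0,0,0],"gripper": 20},
  {"dp": [0.008,0,0],"angular": [0,0,0],"gripper": 20},
  {"dp": [0,0,0],"angular": [0,0,0],"gripper": 20},
  {"dp": [0,0,0],"angular": [0,0,0],"gripper": 20},
  {"dp": [0,0,0],"angular": [0,0,0],"gripper": 20},
  {"dp": [0,0,0],"angular": [0,0,0],"gripper": 20},
])

```text
clock: 40.1
position: [0.5582, -0.0181, 0.0743]
ee_rot: [0.67, 0.228, 0.669, -0.229]
contact_force: [-0.4, -0.0, -4.8]
width: 0.0271
```

Emit:
arm_command([
  {"dp": [0.006,0,0],"angular": [0,0,0],"gripper": 20},
  {"dp": [0.006,0,0],"angular": [0,0,0],"gripper": 20},
  {"dp": [0,0,0],"angular": [0,0,0],"gripper": 20},
  {"dp": [0,0,0],"angular": [0,0,0],"gripper": 20},
  {"dp": [0,0,0],"angular": [0,0,0],"gripper": 20},
  {"dp": [0,0,0],"angular": [0,0,0],"gripper": 20},
  {"dp": [0,0,0],"angular": [0,0,0],"gripper": 20},
  {"dp": [0,0,0],"angular": [0,0,0],"gripper": 20},
])

```text
clock: 41.1
position: [0.5584, -0.0181, 0.0741]
ee_rot: [0.67, 0.228, 0.668, -0.229]
contact_force: [-0.2, -0.5, -0.7]
width: 0.0268
```

The plate now carries the weight (wrist load -4.8 → -0.7 N). Release and rise.

Emit:
arm_command([
  {"dp": [0,0,0],"angular": [0,0,0],"gripper": 45},
  {"dp": [0,0,0],"angular": [0,0,0],"gripper": 45},
  {"dp": [0,0,0],"angular": [0,0,0],"gripper": 45},
  {"dp": [-0.1,0,0],"angular": [0,0,0],"gripper": 45},
  {"dp": [-0.2,0,0],"angular": [0,0,0],"gripper": 45},
  {"dp": [-0.4,0,0],"angular": [0,0,0],"gripper": 45},
  {"dp": [-0.4,-0.3,0],"angular": [0,0,0],"gripper": 45},
  {"dp": [0,-0.4,0],"angular": [0,0,0],"gripper": 45},
])

```text
clock: 42.1
position: [0.5101, -0.0848, 0.2142]
ee_rot: [0.674, 0.227, 0.666, -0.227]
contact_force: [0.1, -1.0, -0.4]
width: 0.045
```

Emit:
arm_command([
  {"dp": [0,-0.3,-0.3],"angular": [0,0,0],"gripper": 45},
  {"dp": [0,0,-0.3],"angular": [0,0,0],"gripper": 45},
  {"dp": [0,0,0],"angular": [0,0,0],"gripper": 45},
  {"dp": [0,0,0],"angular": [0,0,0],"gripper": 45},
  {"dp": [0,0,0],"angular": [0,0,0],"gripper": 45},
  {"dp": [0,0,0],"angular": [0,0,0],"gripper": 45},
  {"dp": [0,0,0],"angular": [0,0,0],"gripper": 45},
  {"dp": [0,0,0],"angular": [0,0,0],"gripper": 45},
])

```text
clock: 43.1
position: [0.4317, -0.0734, 0.218]
ee_rot: [0.677, 0.228, 0.662, -0.229]
contact_force: [0.2, -0.0, 0.8]
width: 0.0452
```

```bash
sed 's/\.453,-\.385,\.12/.5,0,.2/; s/(\.453,-\.385)/(.558,-.018)/g; s/>\.055/>.08/; s/<\.095/<.13/; s/knob\.png/kf.png/' knob.py > kf.py; python3 kf.py; python3 line.py pics/line3.png|tail -7; python3 -c "
from h import *
a=cv2.resize(get_image('scene')['image'][150:360,220:500],None,fx=1.4,fy=1.4);w=cv2.resize(get_image('wrist')['image'],(392,294));cv2.imwrite('pics/final.png',np.hstack([a,w]))"
```

```text
pos [ 0.4317 -0.0734  0.218 ] jaw -37.7 tilt [ 0.02  -0.009 -1.   ] F [ 0.2 -0.   0.8] w 0.0452 t 43.1
tilt fix y,z [ 0.0134 -0.0032] c-frame [ 0.4189 -0.1274] Fc [ 0.22 -0.07]
[0.15, 0.832, 0.077] 0.001
scene [344 224  14  17 171] top z 0.1093 top mean [ 0.5596 -0.0223  0.1081] centroid@.067 [[0.5472 0.0064 0.067 ]]
side [330 203  10  12  96] top z 0.1085 top mean [ 0.5558 -0.0194  0.1083] centroid@.067 [[0.5749 0.0009 0.067 ]]
wrist [ 413    0   55   59 2359] top z 0.1081 top mean [ 0.5579 -0.0176  0.107 ] centroid@.067 [[ 0.5695 -0.0174  0.067 ]]
0.02 0.585 red None white None
0.03 0.51 red None white [np.float64(-0.0016), np.float64(-0.0298)]
0.03 0.525 red None white [np.float64(-0.016), np.float64(-0.0298)]
0.03 0.54 red None white None
0.03 0.555 red None white None
0.03 0.57 red None white None
0.03 0.585 red None white None
```

View pics/final.png

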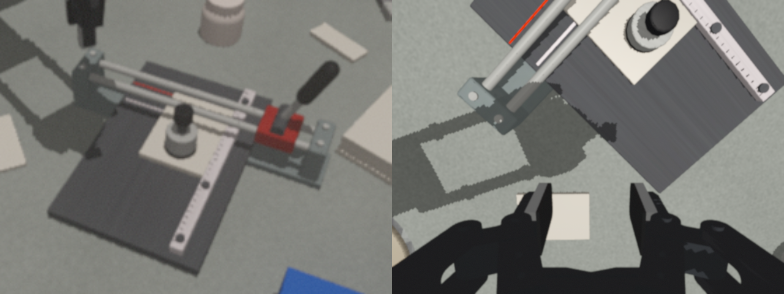

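The final views show the weight upright on the plate, clear of the rails (knob top at 108 mm), the head parked, and the jar and offcut in place. One last plate check, then hand in.

```bash
python3 wp.py | tail -12; python3 -c "
from rig import *
print(sign_off())"
```

```text
-0.18 [(np.float64(0.5993), np.float64(0.6211))]
-0.16 [(np.float64(0.5998), np.float64(0.621))]
-0.14 [(np.float64(0.5993), np.float64(0.6111)), (np.float64(0.6161), np.float64(0.6211))]
-0.12 [(np.float64(0.5017), np.float64(0.6211))]
-0.1 [(np.float64(0.5014), np.float64(0.5329)), (np.float64(0.5925), np.float64(0.6119))]
-0.08 [(np.float64(0.5013), np.float64(0.5301))]
-0.06 [(np.float64(0.5014), np.float64(0.5716))]
-0.02 [(np.float64(0.5013), np.float64(0.531))]
x 0.52 Y -0.1236 -0.0093
x 0.54 Y -0.1234 -0.0428
x 0.56 Y -0.1233 -0.0487
x 0.58 Y -0.1232 -0.0682
the job is handed in; nothing more can be done
None
```

The job is done and handed in at about 43 s of the 72 s allowed. The plate is flush against the fence with its leading edge on the red line, and the weight stands on it with the gripper let go.

- **Pressing home:** The first push was off-centre and turned the plate, so I pushed again nearer the leading half until it sat flush. The press force was about 10 N.
- **Sliding:** I slid it with the open fingers around its rear corner, keeping about 3–5 N towards the fence. Early on the fingers slipped lightly over the top of the plate. I set them lower and carried on.
- **Line check:** A close wrist-camera view put the leading edge at the near side of the red line, about 1 mm short of its middle and not past it. The fixed camera had placed the line about 1 mm nearer than the wrist camera, and I went by the wrist camera because it saw the edge and the line together. After placing the weight I could not see the leading edge, but the plate's rear edge was still where that position puts it (within 0.5 mm).
- **Weight:** It was lowered until the plate took its load, then released. Its knob top reads 108 mm, as it should when standing on the plate, and its foot is clear of the rails.
- **Left alone:** The head, jar and offcut look untouched in the last picture. The cup was outside that picture, but the arm did not touch it.

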